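# Tip one brass coupon out of the sample tube

### The job

Take the clear sample tube out of its sloping cradle and, with its mouth held low over the tray of the light plate, tip it with care until the brass bar slides out into the tray, stopping in time so that the green spacer behind the bar stays inside the tube. Do not touch the bar or the spacer with the fingers. Then lay the tube back in its cradle, mouth end up as before and foot against the stop, let go, and leave the other things on the bench where they are.

Things in the scene. Friction and masses are not known exactly. Their poses are not given: they have to be found in the camera images.
- tube: Clear round sample tube, 170 mm long, 44 mm outside diameter, 36 mm bore, blue band around its open end, closed flat foot, 120 g. Origin at the centre of the underside of its closed foot, z axis along the tube towards the open mouth. At the start it lies in the cradle, mouth up, its axis 30 degrees above level. It holds, from the foot up, the green spacer and then the brass bar, both loose. Best gripped across its middle, 85 mm from the foot, which stands free on both sides.
- tube_mouth (a point): Centre of the tube's open mouth, 170 mm from the foot's underside.
- bar: Brass hexagonal bar (the specimen), 24 mm across flats, 60 mm long, about 220 g (150 to 310 g). Origin at the centre of its end towards the tube's foot, z axis along it towards its other end. Starts in the tube, its centre about 75 mm from the tube's foot. It starts to slide when the tube's mouth is some 12 to 27 degrees below level; the angle differs from run to run, and once it slides it runs out by itself within a second or two. The tube may turn a few degrees in the grip.
- bar_center (a point): Centre of the brass bar.
- spacer: Green rubber hexagonal spacer, 24 mm across flats, 40 mm long, 60 g, behind the bar at the tube's foot. Origin at the centre of its end towards the tube's foot, z axis towards the mouth. It grips the tube more than the bar does and starts to slide only 6 degrees or more steeper than the bar in the same run (at 20 to 39 degrees below level).
- spacer_center (a point): Centre of the green spacer.
- cradle: Sloping tube cradle, fixed: grey base plate 200 x 90 x 12 mm, two blue V saddles (16 mm thick, 25 and 145 mm from the tube's foot) and a blue foot stop. Origin at the base's underside on the bench, below the tube's middle; x axis the level direction in which the resting tube's mouth points, z up. The saddles leave the tube's middle 100 mm free.
- cradle_seat (a point): Point in the cradle where the middle of the tube's axis (85 mm from its foot) lies when the tube rests there, 92 mm above the bench.
- cradle_foot (a point): Point where the centre of the tube's foot (its origin) lies when it rests in the cradle, 50 mm above the bench.
- cradle_top (a point): Point where the centre of the tube's mouth lies when it rests in the cradle, 135 mm above the bench.
- tray: Light plate with a tray, fixed: beige base 180 x 150 x 28 mm with an off-white open tray 148 x 128 mm on top, walls 4 mm thick, inside 140 (x) x 120 (y) mm, floor 32 mm and rim 58 mm above the bench. Origin at the centre of the underside, z up.
- tray_floor (a point): Centre of the tray's inner floor, 32 mm above the bench.
- jar: Bystander: amber jar, black cap, 48 mm diameter, 70 mm tall. Origin at the centre of its underside.
- petri: Bystander: covered glass dish, 92 mm diameter, 20 mm tall. Origin at the centre of its underside.
- screwdriver: Bystander: green-handled screwdriver lying on the bench, 170 mm long.
- beaker: Bystander: glass cup, 66 mm diameter, 85 mm tall. Origin at the centre of its underside.
- bottle: Bystander: white bottle, red cap, 60 mm diameter, 130 mm tall. Origin at the centre of its underside.
- weight: Bystander: steel weight, 44 mm diameter, 52 mm tall. Origin at the centre of its underside.
- brush: Bystander: brush lying on the bench, 160 mm long.
Things that resemble listed ones, but are neither listed nor needed, are in the scene too. What is shaped like the tube but black or purple is not meant.

How it is judged:
By the outcome, as a careful person would: the job done as asked, in the order asked, and still so for the second after the job is handed in, with the robot touching nothing.
It also fails if it takes over 61 s, if anything falls off the work surface, if the arm or the gripper's body presses on something with over 40 N, if the wrist force passes 120 N, or if a joint passes its speed limit or range.

### The arm

A 6-joint arm with a two-finger parallel gripper is mounted at the origin on the work surface. World frame = base frame: x ahead of the robot, y to its left, z up, the work surface at z = 0. Lengths are in m, angles in degrees, forces in N, time in s.
With the tool pointing down it reaches from about 0.4 to 0.825 m from the base axis. Payload 7 kg.
Tool frame: the origin (TCP) lies at the very end of the fingers, on their centre line; the grasp point (between the pads) lies r.grip_depth behind it (r.grip_depth is the distance from the TCP to the grasp point, in m); z points along the fingers, y is the direction in which the jaws open and shut (so a half turn about z gives the same grasp; the last joint's range is limited). The gripper opens to 88 mm and grips with 3 to 60 N. Pads are 19 mm wide; open, the fingers measure 130 mm over their backs; the gripper's body (78 mm by 193 mm) begins 47 mm behind the grasp point.
Start: joints at [-58.551, 20.546, 0.682, 0, -70.136, -16.507], TCP at [0.174, -0.652, 0.227] pointing down, gripper open.
Joint ranges: [-176.03, 176.03], [-82.01, 121.73], [-58.28, 71.71], [-173.87, 95.51], [-174.79, -0.11], [-173.66, 173.66]. Speed limits (degrees/s): [136.94, 136.94, 172.46, 180, 180, 180].

### API

Orientations are given as [roll, pitch, yaw] about the fixed x, y, z axes, in that order (R = Rz(yaw) Ry(pitch) Rx(roll)).
In Python, from plant import r gives the robot as it stands. The module is installed in compiled form; this text tells all that it offers.
- The arm moves only by the tool step_arm, never from a script. Its argument "increments" is a list of rows, each a list of 3 entries, a list of its own where there are three numbers: the shift along the tool's x, y, z in m, then the turn, a rotation vector about the tool's x, y, z in rad, then the closure, from 0 (fully open) to 1 (shut). In form: [[[x, y, z], [wx, wy, wz], grip], ...]. A call has 1 to 10 rows; each row is the pose to reach, as a shift and turn from the pose commanded when the call began, along the tool's axes at that moment; what a row does not reach only later rows make up. A row lasts 1/10 s, in which the tool goes at most 50 mm and 8.59 degrees, less where a joint would pass 70% of its speed; a pose out of reach is approached as far as the arm can. A call with a gripper value outside its range is refused whole. The fingers move at their own pace and stop on an object; "force" is the grip in N (left out, the last holds). Time passes only in rows, so rows that repeat a pose let the fingers close. It gives the time, the measured TCP pose, the force and the opening at its end, in the units of the state.
- r.get_state(): the state, without advancing time (a new reading comes with each control period).
- r.capture(name): name is "scene" or "side" or "wrist"; returns a dict with "color" (480x640x3 uint8, red, green, blue), "intrinsics" (3x3 intrinsics, pixels), "rvec" (rotation vector, rad) and "tvec" (3), from world to camera coordinates, as OpenCV has them; the wrist camera has in their place "T_tool_cam" (4x4, takes a point from camera to tool coordinates, whose origin is the TCP and whose axes are the flange's). Camera axes: x right, y down, z forward; pixel columns grow to the right and rows downward; lengths in m; the calibration is good to about 2 mm. A picture is of the moment at which its call begins: read the wrist's pose just before it. There is no depth.
- r.close_job(): hands the job in, once; it reports no verdict.
The state is a dict: "time_s": time; "joints": joint angles; "qd": joint speeds; "joint_torque": joint torques, N m; "tcp_pos": TCP position; "eef_rot": TCP orientation; "contact_force": force on the tool from outside, world axes, zero at the start; "moment": the same for the moment, N m; "gripper_width": finger opening in m.
Only numpy, scipy, OpenCV 4.12 (cv2) and the standard library are available. Lean on these libraries where they do the work, as an engineer would, in place of code of your own. Each camera call takes 0.05 s, during which the arm holds its last target.

## Working session

There is one attempt and no reset: what is moved stays moved. The work goes in short steps, Python scripts to look and compute and a tool call to move; the robot and the scene stay as the last step left them, time stands still between calls to the robot, and variables do not carry over. Pictures are saved under pics/ and viewed, and the job is handed in when it is done.

Besides the shell and the picture viewer there is one more tool, called after "Call:" by a JSON object that holds its "name" and its "arguments". step_arm: Moves the arm, as the interface text tells. Its arguments: {"type":"object","properties":{"increments":{"type":"array","items":{"type":"array"}},"force":{"type":"number"}},"required":["increments"]}

```bash
mkdir -p pics
cat > h.py <<'E'
import numpy as np, cv2, json, pickle
from scipy.spatial.transform import Rotation as R
from plant import r
def snap(name,tag):
    s=r.get_state(); c=r.capture(name); cv2.imwrite(f'pics/{tag}.png',c['color'][:,:,::-1])
    K=np.array(c['intrinsics'])
    if name=='wrist':
        T=np.eye(4);T[:3,:3]=R.from_euler('xyz',s['eef_rot'],degrees=True).as_matrix();T[:3,3]=s['tcp_pos']
        M=np.linalg.inv(T@np.array(c['T_tool_cam']))
    else:
        M=np.eye(4);M[:3,:3]=cv2.Rodrigues(np.array(c['rvec'],float))[0];M[:3,3]=np.array(c['tvec']).ravel()
    d=dict(K=K,M=M,img=c['color']); pickle.dump(d,open(f'pics/{tag}.pkl','wb')); return d
def load(tag): return pickle.load(open(f'pics/{tag}.pkl','rb'))
def ray(d,uv):
    M=d['M']; o=-M[:3,:3].T@M[:3,3]; v=M[:3,:3].T@np.linalg.inv(d['K'])@np.array([uv[0],uv[1],1.]); return o,v/np.linalg.norm(v)
def onz(d,uv,z):
    o,v=ray(d,uv); return o+v*(z-o[2])/v[2]
def tri(L):
    A=np.zeros((3,3));b=np.zeros(3);rs=[ray(d,uv) for d,uv in L]
    for o,v in rs:
        P=np.eye(3)-np.outer(v,v);A+=P;b+=P@o
    x=np.linalg.solve(A,b); return x,[np.linalg.norm((np.eye(3)-np.outer(v,v))@(x-o))*1000 for o,v in rs]
def proj(d,p):
    q=d['M'][:3,:3]@np.array(p)+d['M'][:3,3]; q=d['K']@q; return q[:2]/q[2]
E
python3 - <<'E'
from h import *
print(r.get_state(), r.grip_depth)
for n in ['scene','side','wrist']:
    d=snap(n,n+'0'); print(n,d['K'].tolist(),np.round(-d['M'][:3,:3].T@d['M'][:3,3],3))
E
```

```text
{'time_s': 0.0, 'joints': array([-5.85481442e+01,  2.05917093e+01,  6.33203599e-01, -1.96410674e-02,
       -7.01340603e+01, -1.65068078e+01]), 'qd': array([-0.04133609,  0.11881195,  0.0959017 , -0.05374757,  0.03381393,
        0.03083179]), 'joint_torque': array([-9.02587344e-04, -5.82722139e+01,  2.93054849e+01,  6.99767634e+00,
        6.89112276e-03, -1.49005054e-04]), 'tcp_pos': array([ 0.17392477, -0.65170838,  0.22561675]), 'eef_rot': array([ 1.79906003e+02, -8.60043935e-03, -1.65061634e+02]), 'contact_force': array([ 0.4138972 ,  0.5268244 , -0.66275384]), 'moment': array([3.48219875e-05, 6.02864107e-02, 4.26319824e-02]), 'gripper_width': 0.08775657846033402} 0.0188
scene [[479.9326159257428, 0.0, 320.82855466874435], [0.0, 479.9326159257428, 234.47775924724152], [0.0, 0.0, 1.0]] [ 0.962 -0.533  0.966]
side [[610.4546780968718, 0.0, 314.38175425651974], [0.0, 610.4546780968718, 240.06278076895833], [0.0, 0.0, 1.0]] [0.276 1.066 1.108]
wrist [[374.99890048571683, 0.0, 320.43194248362585], [0.0, 374.99890048571683, 239.38381281851758], [0.0, 0.0, 1.0]] [ 0.109 -0.67   0.383]
```

View pics/scene0.png

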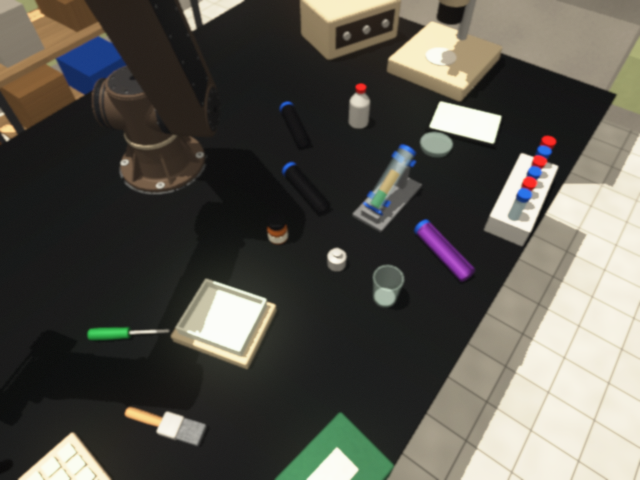

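View pics/side0.png

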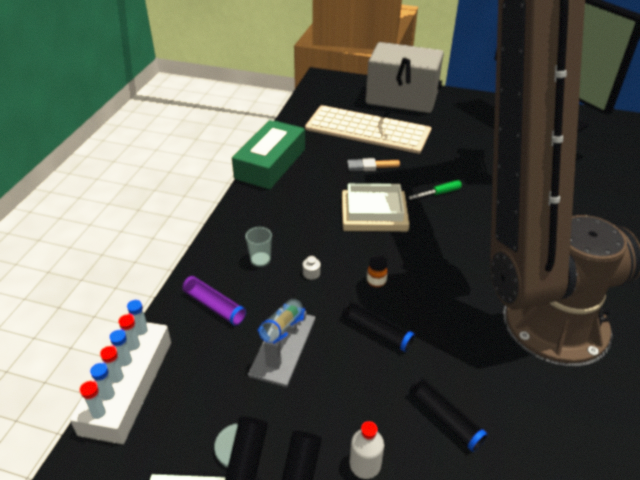

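View pics/wrist0.png

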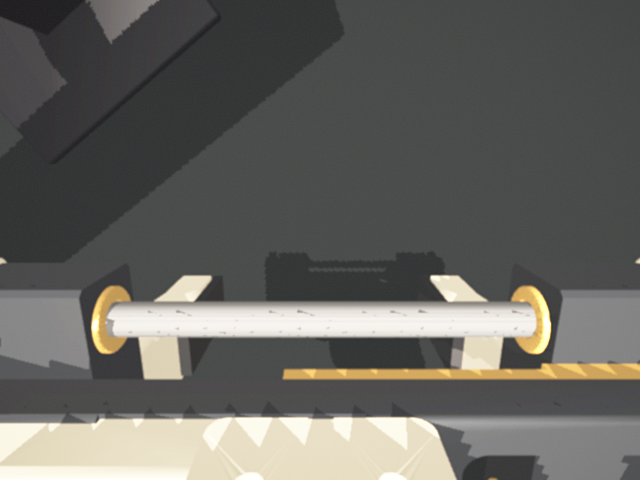

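Run:
```python
from h import *
def crop(t,x0,y0,x1,y1,f,o):
    im=load(t)['img'][y0:y1,x0:x1,::-1]; cv2.imwrite(f'pics/{o}.png',cv2.resize(im,None,fx=f,fy=f,interpolation=cv2.INTER_CUBIC))
crop('scene0',340,130,440,240,5,'c1'); crop('side0',235,280,335,400,5,'c2')
crop('scene0',160,270,290,375,5,'c3'); crop('side0',330,170,420,240,6,'c4')
```

```text
(no output)
```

View pics/c1.png

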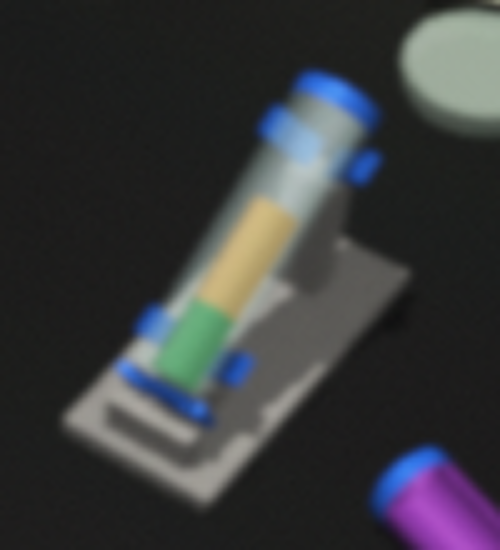

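View pics/c2.png

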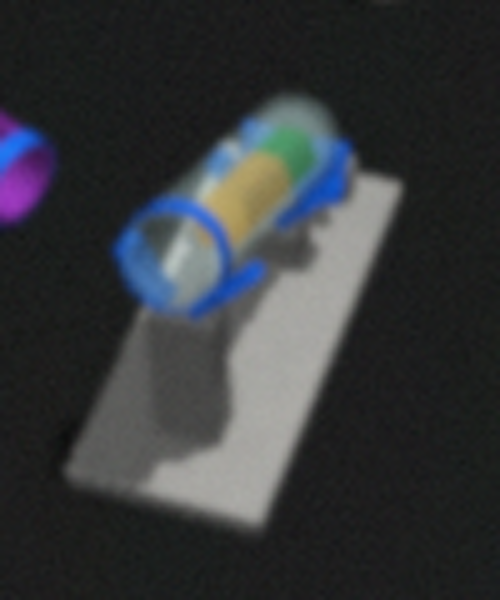

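View pics/c3.png

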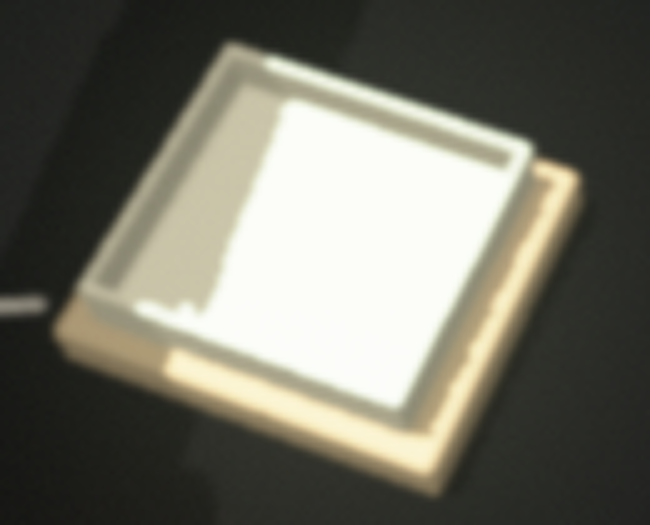

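View pics/c4.png

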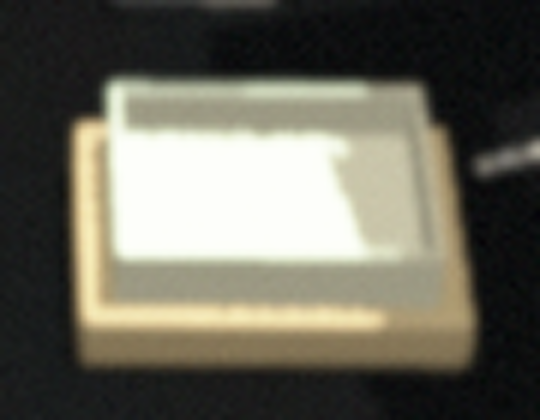

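Run:
```python
from h import *
S=load('scene0');D=load('side0')
def f(t,p):
    x0,y0,k={'c1':(340,130,5),'c2':(235,280,5),'c3':(160,270,5),'c4':(330,170,6)}[t]
    return ((p[0]+.5)/k-.5+x0,(p[1]+.5)/k-.5+y0)
print('base scene');
for p in [(63,418),(207,507),(412,272)]: print(np.round(onz(S,f('c1',p),.012),4))
print('base side')
for p in [(66,472),(262,530),(405,180)]: print(np.round(onz(D,f('c2',p),.012),4))
print('mouth',tri([(S,f('c1',(340,92))),(D,f('c2',(170,254)))]))
print('bar far end',tri([(S,f('c1',(275,205))),(D,f('c2',(215,220)))]))
print('bar/spacer',tri([(S,f('c1',(215,307))),(D,f('c2',(272,165)))]))
print('rim scene/ side')
for p in [(230,42),(535,145),(402,412),(78,292)]: print(np.round(onz(S,f('c3',p),.058),4))
for p in [(105,82),(428,80),(438,262),(112,260)]: print(np.round(onz(D,f('c4',p),.058),4))
print('base')
for p in [(55,328),(437,478),(583,178)]: print(np.round(onz(S,f('c3',p),.028),4))
for p in [(70,122),(78,332),(478,325)]: print(np.round(onz(D,f('c4',p),.028),4))
# tri of rim corners: scene TL(230,42) etc.
SC=[(230,42),(535,145),(402,412),(78,292)];DC=[(105,82),(428,80),(438,262),(112,260)]
for a in SC:
    best=min((tri([(S,f('c3',a)),(D,f('c4',b))]) for b in DC),key=lambda t:sum(t[1])); print('tri',np.round(best[0],4),np.round(best[1],1))
```

```text
base scene
[0.5486 0.1552 0.012 ]
[0.6398 0.15   0.012 ]
[0.6428 0.3535 0.012 ]
base side
[0.6384 0.3546 0.012 ]
[0.548  0.3581 0.012 ]
[0.5461 0.1536 0.012 ]
mouth (array([0.59495819, 0.32410169, 0.13793571]), [np.float64(0.3730086328319039), np.float64(0.37300863283183217)])
bar far end (array([0.59477167, 0.27165965, 0.10007035]), [np.float64(1.080004823838873), np.float64(1.08000482383921)])
bar/spacer (array([0.59301524, 0.21507861, 0.07371989]), [np.float64(2.9569204625512406), np.float64(2.956920462551254)])
rim scene/ side
[ 0.4122 -0.2278  0.058 ]
[ 0.5557 -0.1868  0.058 ]
[ 0.5925 -0.3119  0.058 ]
[ 0.4487 -0.3528  0.058 ]
[ 0.592  -0.3121  0.058 ]
[ 0.4446 -0.3587  0.058 ]
[ 0.4145 -0.2248  0.058 ]
[ 0.5554 -0.1834  0.058 ]
base
[ 0.4363 -0.3642  0.028 ]
[ 0.6111 -0.3172  0.028 ]
[ 0.5702 -0.1754  0.028 ]
[ 0.6092 -0.3152  0.028 ]
[ 0.5653 -0.1648  0.028 ]
[ 0.3926 -0.2225  0.028 ]
tri [ 0.4134 -0.2271  0.0572] [1.5 1.5]
tri [ 0.5554 -0.186   0.0562] [0.6 0.6]
tri [ 0.5922 -0.312   0.0579] [0.3 0.3]
tri [ 0.4465 -0.354   0.0595] [2.9 2.9]
```

```bash
cat >> h.py <<'E'
def pose(G,yaw,pitch,stand=0.):
    y,t=np.radians([yaw,pitch]);a=np.array([np.cos(t)*np.cos(y),np.cos(t)*np.sin(y),np.sin(t)])
    z=np.array([np.sin(t)*np.cos(y),np.sin(t)*np.sin(y),-np.cos(t)]);x=-a
    return np.array(G)+(.0188-stand)*z, np.column_stack([x,np.cross(z,x),z])
def inc(p,Rm,cp=None,cR=None):
    s=r.get_state()
    if cp is None: cp=s['tcp_pos']
    if cR is None: cR=R.from_euler('xyz',s['eef_rot'],degrees=True).as_matrix()
    return np.round(cR.T@(p-cp),4),np.round(R.from_matrix(cR.T@Rm).as_rotvec(),4)
def st():
    s=r.get_state(); print(round(s['time_s'],2),np.round(s['tcp_pos'],4),np.round(s['eef_rot'],2),'q',np.round(s['joints'],1),'F',np.round(s['contact_force'],1),'M',np.round(s['moment'],3),'w',round(s['gripper_width'],4))
E
python3 - <<'E'
from h import *
S=load('scene0')
for n,uv in dict(bottle=(359,125),petri=(437,150),jar=(278,240),weight=(337,268),beaker=(388,300),blk1=(290,165),blk1b=(325,210),drv=(170,331),blk2=(288,105),blk2b=(305,145)).items(): print(n,np.round(onz(S,uv,0.0),3))
p,Rm=pose([.594,.251,.092],89.3,30,.10); print(p)
print(inc(p,Rm))
st()
E
```

```text
bottle [0.361 0.468 0.   ]
petri [0.607 0.51  0.   ]
jar [ 0.443 -0.019  0.   ]
weight [0.611 0.    0.   ]
beaker [ 0.756 -0.002  0.   ]
blk1 [0.3   0.206 0.   ]
blk1b [0.48 0.13 0.  ]
drv [ 0.412 -0.353  0.   ]
blk2 [ 0.124  0.414 -0.   ]
blk2b [0.283 0.298 0.   ]
[0.59350399 0.21040303 0.16232126]
(array([-0.6276,  0.7249,  0.0643]), array([-0.3382, -0.4466, -1.2666]))
0.15 [ 0.1739 -0.6518  0.2258] [ 1.7993e+02 -1.0000e-02 -1.6506e+02] q [-58.6  20.6   0.6  -0.  -70.1 -16.5] F [ 0.  -0.3 -0.8] M [-0.043 -0.026  0.035] w 0.0878
```

Call:
{"name": "step_arm", "arguments": {"increments": [[[-0.035,0.04,-0.005],[0,0,-0.06],0],[[-0.07,0.08,-0.01],[0,0,-0.13],0],[[-0.105,0.12,-0.015],[0,0,-0.2],0],[[-0.14,0.16,-0.02],[0,0,-0.27],0],[[-0.175,0.2,-0.025],[0,0,-0.34],0],[[-0.21,0.24,-0.03],[0,0,-0.41],0],[[-0.245,0.28,-0.03],[0,0,-0.48],0],[[-0.275,0.32,-0.03],[0,0,-0.55],0],[[-0.305,0.355,-0.03],[0,0,-0.62],0],[[-0.335,0.39,-0.03],[0,0,-0.69],0]]}}

```text
time_s: 1.15
tcp_pos: [0.3907, -0.201, 0.2568]
eef_rot: [-180.0, 0.0, -125.4]
contact_force: [1.6, -0.7, -0.5]
gripper_width: 0.0875
```

Run:
```python
from h import *
st(); p,Rm=pose([.594,.251,.092],89.3,30,.13);print(inc(p,Rm))
```

```text
1.15 [ 0.3907 -0.201   0.2568] [-1.7996e+02  3.0000e-02 -1.2536e+02] q [ -1.4  -3.7 -24.4  -0.  -69.2 -34. ] F [ 1.6 -0.7 -0.5] M [-0.144 -0.227  0.026] w 0.0875
(array([-0.4406,  0.0642,  0.0687]), array([-0.1592, -0.5071, -0.5907]))
```

Call:
{"name": "step_arm", "arguments": {"increments": [[[-0.044,0.006,0.0],[-0.016,-0.05,-0.06],0],[[-0.088,0.013,0.0],[-0.032,-0.1,-0.12],0],[[-0.132,0.02,0.0],[-0.048,-0.15,-0.18],0],[[-0.176,0.026,0.01],[-0.064,-0.2,-0.24],0],[[-0.22,0.032,0.02],[-0.08,-0.25,-0.3],0],[[-0.264,0.038,0.03],[-0.096,-0.3,-0.36],0],[[-0.308,0.045,0.04],[-0.112,-0.35,-0.42],0],[[-0.352,0.052,0.05],[-0.128,-0.41,-0.48],0],[[-0.396,0.058,0.06],[-0.144,-0.46,-0.54],0],[[-0.4406,0.0642,0.0687],[-0.1592,-0.5071,-0.5907],0]]}}

```text
time_s: 2.15
tcp_pos: [0.5947, 0.1944, 0.1872]
eef_rot: [180.0, 30.1, -90.8]
contact_force: [-0.6, -0.4, -0.7]
gripper_width: 0.0877
```

Run:
```python
from h import *
st(); snap('wrist','wrist1'); st()
```

```text
2.15 [0.5947 0.1944 0.1872] [179.96  30.11 -90.76] q [ 16.3  16.7  -4.1 -32.4 -63.6  -3.8] F [-0.6 -0.4 -0.7] M [-1.709  0.03  -0.014] w 0.0877
2.2 [0.5964 0.1987 0.1843] [179.82  30.31 -90.64] q [ 16.5  17.2  -3.9 -32.7 -63.5  -3.6] F [ 5.3  2.2 -1.1] M [-1.222 -0.65  -0.426] w 0.0874
```

View pics/wrist1.png

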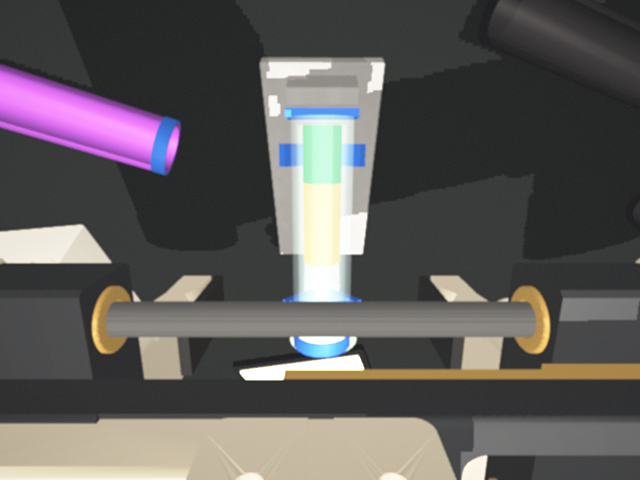

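Call:
{"name": "step_arm", "arguments": {"increments": [[[0,0,0],[0,0,0],0],[[0,0,0],[0,0,0],0]]}}

```text
time_s: 2.4
tcp_pos: [0.5939, 0.1926, 0.1873]
eef_rot: [179.9, 29.9, -90.9]
contact_force: [0.6, -0.7, 0.7]
gripper_width: 0.0879
```

Run:
```python
from h import *
st(); snap('wrist','wrist2'); st()
im=load('wrist2')['img'][40:370,220:420,::-1]; cv2.imwrite('pics/w2c.png',cv2.resize(im,None,fx=2.5*.7,fy=2.5*.7,interpolation=cv2.INTER_CUBIC))
hsv=cv2.cvtColor(load('wrist2')['img'],cv2.COLOR_RGB2HSV)
m=cv2.inRange(hsv,(100,120,60),(125,255,255))
n,l,s,c=cv2.connectedComponentsWithStats(m)
for i in range(1,n):
    if s[i,4]>30: print(s[i],np.round(c[i],1))
g=cv2.inRange(hsv,(60,60,60),(85,255,255));n,l,s,c=cv2.connectedComponentsWithStats(g)
for i in range(1,n):
    if s[i,4]>100: print('g',s[i],np.round(c[i],1))
```

```text
2.4 [0.5939 0.1926 0.1873] [179.86  29.95 -90.93] q [ 16.3  16.6  -4.2 -32.2 -63.6  -4. ] F [ 0.6 -0.7  0.7] M [-1.718  0.116  0.021] w 0.0879
2.45 [0.5939 0.1924 0.1879] [179.93  29.96 -90.91] q [ 16.3  16.6  -4.2 -32.2 -63.6  -4. ] F [-0.7  0.4  0.3] M [-1.674  0.109 -0.008] w 0.0872
[285 111  73  11 509] [323.6 114.6]
[150 119  31  60 837] [161.5 147.6]
[278 147  15  22 304] [284.8 157.3]
[351 147  13  22 264] [356.6 157.4]
[327 337  21  22 171] [340.3 348.4]
[294 338  32  22 251] [303.1 349.7]
g [302 129   9  56 487] [306.1 155.8]
g [331 129   9  56 407] [335.  156.5]
```

View pics/w2c.png

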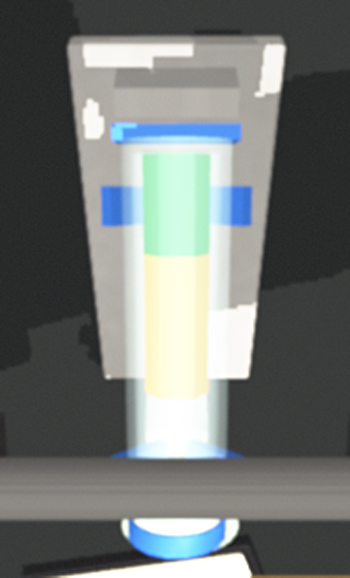

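Run:
```python
from h import *
W=load('wrist2');S=load('scene0');D=load('side0')
def f(t,p):
    x0,y0,k={'c1':(340,130,5),'c2':(235,280,5)}[t]
    return ((p[0]+.5)/k-.5+x0,(p[1]+.5)/k-.5+y0)
for yaw,seat in [(89.3,[.594,.251,.092]),(89.9,[.594,.252,.092])]:
    y=np.radians(yaw);a=np.array([np.cos(y)*.866,np.sin(y)*.866,.5]); s=np.array(seat)
    for d in [0,5,45,105,160,170]:
        p=s+(d-85)*.001*a; print(d,np.round(p,4),'w',np.round(proj(W,p),1),'s',np.round(proj(S,p),1),'d',np.round(proj(D,p),1))
print(f('c1',(340,92)),f('c2',(170,254)),f('c1',(215,307)),f('c2',(272,165)))
# base corners wrist z=.012
for uv in [(261,62),(383,62),(362,254),(281,254)]: print(np.round(onz(W,uv,.012),4))
img=W['img'].astype(int)
for v in [150,200,230,250]:
    print(v,[tuple(img[v,u]) for u in range(285,360,3)])
```

```text
0 [0.5931 0.1774 0.0495] w [321.1 121.5] s [372.5 206.2] d [293.2 307.9]
5 [0.5932 0.1817 0.052 ] w [321.2 129.1] s [373.6 204.5] d [292.5 308.5]
45 [0.5936 0.2164 0.072 ] w [321.3 187.3] s [381.8 191. ] d [287.3 313.6]
105 [0.5942 0.2683 0.102 ] w [321.5 266.9] s [394.2 170.8] d [278.8 321.9]
160 [0.5948 0.3159 0.1295] w [321.7 332.9] s [405.6 152.3] d [270.4 330.1]
170 [0.5949 0.3246 0.1345] w [321.8 344.2] s [407.6 148.9] d [268.8 331.7]
0 [0.5939 0.1784 0.0495] w [320.  122.9] s [373.  206.1] d [292.7 308.1]
5 [0.5939 0.1827 0.052 ] w [320.1 130.4] s [374.  204.4] d [292.1 308.7]
45 [0.5939 0.2174 0.072 ] w [320.8 188.4] s [382.2 190.9] d [287.  313.9]
105 [0.594  0.2693 0.102 ] w [321.8 267.8] s [394.4 170.5] d [278.8 322.2]
160 [0.5941 0.3169 0.1295] w [322.6 333.6] s [405.5 152. ] d [270.6 330.5]
170 [0.5941 0.3256 0.1345] w [322.7 344.9] s [407.6 148.6] d [269.  332.1]
(407.6, 148.0) (268.6, 330.4) (382.6, 191.0) (289.0, 312.6)
[0.6353 0.1506 0.012 ]
[0.5487 0.152  0.012 ]
[0.5512 0.3501 0.012 ]
[0.6386 0.3486 0.012 ]
150 [(np.int64(60), np.int64(115), np.int64(211)), (np.int
[... 3957 characters left out ...]
int64(255), np.int64(254), np.int64(227)), (np.int64(255), np.int64(254), np.int64(230)), (np.int64(255), np.int64(254), np.int64(233)), (np.int64(255), np.int64(254), np.int64(231)), (np.int64(255), np.int64(254), np.int64(229)), (np.int64(255), np.int64(253), np.int64(222)), (np.int64(252), np.int64(246), np.int64(207)), (np.int64(251), np.int64(244), np.int64(201)), (np.int64(254), np.int64(254), np.int64(254)), (np.int64(253), np.int64(254), np.int64(253)), (np.int64(252), np.int64(253), np.int64(252)), (np.int64(252), np.int64(252), np.int64(251)), (np.int64(250), np.int64(249), np.int64(245)), (np.int64(251), np.int64(249), np.int64(246)), (np.int64(250), np.int64(248), np.int64(245))]
```

Run:
```python
from h import *
p,Rm=pose([.5942,.2507,.092],89.2,30);print(p,inc(p,Rm))
```

```text
[0.59433124 0.26009908 0.07571872] (array([-0.0026,  0.0005,  0.131 ]), array([ 0.0003, -0.0007, -0.0017]))
```

Call:
{"name": "step_arm", "arguments": {"increments": [[[-0.001,0,0.02],[0,0,0],0],[[-0.002,0,0.045],[0,0,0],0],[[-0.0025,0.0005,0.07],[0,0,0],0],[[-0.0025,0.0005,0.09],[0,0,0],0],[[-0.0025,0.0005,0.11],[0,0,0],0],[[-0.0025,0.0005,0.125],[0,0,0],0],[[-0.0025,0.0005,0.131],[0,0,0],0],[[-0.0025,0.0005,0.131],[0,0,0],0]]}}

```text
time_s: 3.25
tcp_pos: [0.5944, 0.2604, 0.0755]
eef_rot: [179.9, 30.0, -90.9]
contact_force: [-0.3, 0.3, 0.6]
gripper_width: 0.0874
```

Run:
```python
from h import *
st(); p,Rm=pose([.5942,.2507,.092],89.2,30);print(p,inc(p,Rm))
for n in ['side','scene']:
    d=snap(n,n+'1')
im=load('side1')['img'][230:430,200:400,::-1]; cv2.imwrite('pics/s1c.png',cv2.resize(im,None,fx=2.5,fy=2.5))
```

```text
3.25 [0.5944 0.2604 0.0755] [179.9   29.98 -90.9 ] q [ 21.9  24.1  -8.4 -36.3 -51.1  -1.1] F [-0.3  0.3  0.6] M [-1.665  0.178  0.027] w 0.0874
[0.59433124 0.26009908 0.07571872] (array([ 0.0002,  0.    , -0.0004]), array([ 0.0008, -0.0003, -0.0016]))
```

View pics/s1c.png

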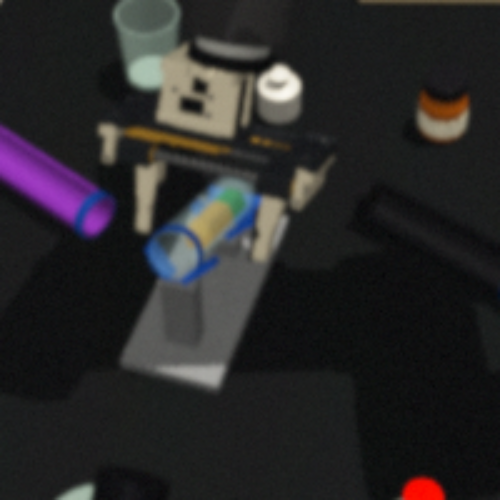

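Call:
{"name": "step_arm", "arguments": {"increments": [[[0,0,0],[0,0,0],0.5],[[0,0,0],[0,0,0],0.7],[[0,0,0],[0,0,0],1],[[0,0,0],[0,0,0],1],[[0,0,0],[0,0,0],1],[[0,0,0],[0,0,0],1]], "force": 10}}

```text
time_s: 3.95
tcp_pos: [0.5946, 0.2606, 0.0757]
eef_rot: [179.9, 30.0, -90.9]
contact_force: [0.7, 0.7, 0.3]
gripper_width: 0.045
```

Call:
{"name": "step_arm", "arguments": {"increments": [[[0,0,0],[0,0,0],1],[[0,0,0],[0,0,0],1]], "force": 45}}

```text
time_s: 4.15
tcp_pos: [0.5947, 0.2606, 0.0756]
eef_rot: [179.9, 30.0, -90.9]
contact_force: [0.4, 0.4, -0.4]
gripper_width: 0.0435
```

Run:
```python
from h import *
st()
```

```text
4.15 [0.5947 0.2606 0.0756] [179.95  30.   -90.89] q [ 21.9  24.1  -8.3 -36.3 -51.1  -1.1] F [ 0.4  0.4 -0.4] M [-1.729 -0.026 -0.024] w 0.0435
```

```bash
cat >> h.py <<'E'
def plan(A,B,n,ease=True,frm=None):
    # A,B=(G,yaw,pitch); prints rows in calls of 10 from commanded A
    for c0 in range(0,n,10):
        f=lambda k:(lambda t: t*t*(3-2*t) if ease else t)(k/n)
        I=lambda k:pose(np.array(A[0])+(np.array(B[0])-A[0])*f(k),A[1]+(B[1]-A[1])*f(k),A[2]+(B[2]-A[2])*f(k))
        cp,cR=I(c0)
        if c0==0 and frm: cp,cR=None,None
        print([[np.round(a,4).tolist(),np.round(b,3).tolist(),1] for a,b in (inc(*I(k),cp,cR) for k in range(c0+1,min(n,c0+10)+1))])
E
python3 - <<'E'
from h import *
s=r.get_state();p,Rm=pose([.5944,.251,.092],89.1,30);print(inc(p,Rm))
a=np.array([0,.866,.5]);u=np.array([0,-.5,.866])
print('lift G',np.array([.5944,.251,.092])+.16*u+.01*a)
A=([.5948,.18,.2355],89.1,30);B=([.375,-.305,.25],16,20)
plan(A,B,24)
E
```

```text
(array([ 0.0001,  0.0002, -0.0002]), array([ 0.0011, -0.0001,  0.0002]))
lift G [0.5944  0.17966 0.23556]
[[[0.0021, 0.001, -0.0013], [0.003, 0.001, 0.006], 1], [[0.0082, 0.0039, -0.0051], [0.012, 0.003, 0.022], 1], [[0.018, 0.0086, -0.011], [0.027, 0.008, 0.048], 1], [[0.0311, 0.0148, -0.019], [0.047, 0.013, 0.082], 1], [[0.0471, 0.0225, -0.0288], [0.07, 0.02, 0.125], 1], [[0.0656, 0.0314, -0.0402], [0.097, 0.027, 0.174], 1], [[0.0864, 0.0413, -0.0529], [0.127, 0.036, 0.23], 1], [[0.109, 0.0522, -0.0668], [0.159, 0.045, 0.29], 1], [[0.1332, 0.0638, -0.0816], [0.192, 0.054, 0.355], 1], [[0.1584, 0.076, -0.0971], [0.226, 0.064, 0.423], 1]]
[[[0.0291, -0.0029, -0.0153], [0.034, 0.011, 0.07], 1], [[0.0587, -0.0059, -0.0307], [0.068, 0.022, 0.142], 1], [[0.0883, -0.0088, -0.0463], [0.102, 0.032, 0.215], 1], [[0.1176, -0.0116, -0.0616], [0.134, 0.043, 0.286], 1], [[0.146, -0.0143, -0.0765], [0.164, 0.053, 0.356], 1], [[0.1732, -0.0168, -0.0907], [0.192, 0.062, 0.424], 1], [[0.1988, -0.0192, -0.1041], [0.218, 0.071, 0.487], 1], [[0.2224, -0.0213, -0.1165], [0.242, 0.079, 0.546], 1], [[0.2435, -0.0232, -0.1275], [0.262, 0.086, 0.598], 1], [[0.2616, -0.0248, -0.137], [0.28, 0.092, 0.644], 1]]
[[[0.0111, -0.0118, -0.0046], [0.014, 0.005, 0.037], 1], [[0.0193, -0.0206, -0.0081], [0.024, 0.01, 0.065], 1], [[0.0245, -0.0262, -0.0103], [0.031, 0.012, 0.082], 1], [[0.0263, -0.0281, -0.011], [0.033, 0.013, 0.089], 1]]
```

Call:
{"name": "step_arm", "arguments": {"increments": [[[-0.002,0,-0.003],[0,0,0],1],[[-0.004,0,-0.01],[0,0,0],1],[[-0.006,0,-0.025],[0,0,0],1],[[-0.008,0,-0.045],[0,0,0],1],[[-0.01,0,-0.07],[0,0,0],1],[[-0.01,0,-0.095],[0,0,0],1],[[-0.01,0,-0.12],[0,0,0],1],[[-0.01,0,-0.14],[0,0,0],1],[[-0.01,0,-0.155],[0,0,0],1],[[-0.01,0,-0.16],[0,0,0],1]]}}

```text
time_s: 5.15
tcp_pos: [0.5943, 0.1883, 0.2216]
eef_rot: [-179.9, 30.0, -90.8]
contact_force: [0.2, -0.1, -4.5]
gripper_width: 0.0434
```

Run:
```python
from h import *
st(); d=snap('side','side2'); d=snap('wrist','wrist3')
print(inc(*pose([.5948,.18,.2355],89.1,30)))
im=load('side2')['img'][150:350,180:380,::-1]; cv2.imwrite('pics/s2c.png',cv2.resize(im,None,fx=2.5,fy=2.5))
```

```text
5.15 [0.5943 0.1883 0.2216] [-179.87   30.02  -90.83] q [ 16.   14.8  -2.3 -31.4 -66.7  -5.8] F [ 0.2 -0.1 -4.5] M [-2.315  0.086 -0.01 ] w 0.0434
(array([-0.    , -0.0011,  0.0009]), array([0.    , 0.0004, 0.0002]))
```

View pics/s2c.png

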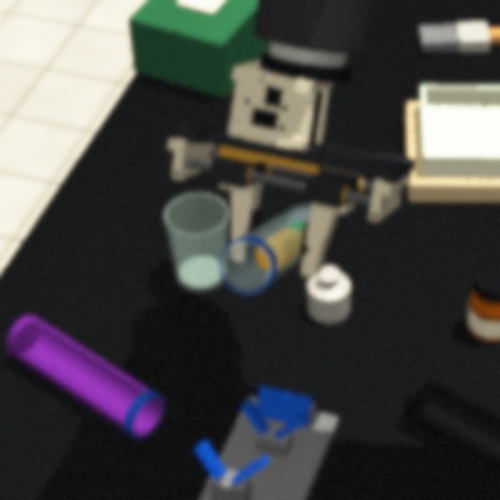

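View pics/wrist3.png

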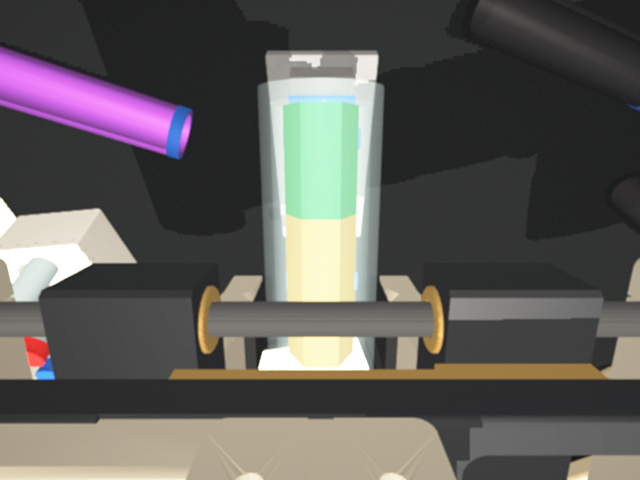

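Call:
{"name": "step_arm", "arguments": {"increments": [[[0.0021,0.001,-0.0013],[0.003,0.001,0.006],1],[[0.0082,0.0039,-0.0051],[0.012,0.003,0.022],1],[[0.018,0.0086,-0.011],[0.027,0.008,0.048],1],[[0.031,0.0148,-0.019],[0.047,0.013,0.082],1],[[0.047,0.0225,-0.0288],[0.07,0.02,0.125],1],[[0.0656,0.0314,-0.04],[0.097,0.027,0.174],1],[[0.0864,0.0413,-0.053],[0.127,0.036,0.23],1],[[0.109,0.052,-0.067],[0.159,0.045,0.29],1],[[0.1332,0.064,-0.0816],[0.192,0.054,0.355],1],[[0.1584,0.076,-0.097],[0.226,0.064,0.423],1]]}}

```text
time_s: 6.25
tcp_pos: [0.5133, 0.0029, 0.2242]
eef_rot: [180.0, 26.2, -118.6]
contact_force: [0.6, -0.2, -2.8]
gripper_width: 0.0434
```

Call:
{"name": "step_arm", "arguments": {"increments": [[[0.0291,-0.003,-0.0153],[0.034,0.011,0.07],1],[[0.0587,-0.006,-0.0307],[0.068,0.022,0.142],1],[[0.0883,-0.009,-0.0463],[0.102,0.032,0.215],1],[[0.1176,-0.0116,-0.0616],[0.134,0.043,0.286],1],[[0.146,-0.0143,-0.0765],[0.164,0.053,0.356],1],[[0.1732,-0.0168,-0.0907],[0.192,0.062,0.424],1],[[0.1988,-0.0192,-0.1041],[0.218,0.071,0.487],1],[[0.2224,-0.0213,-0.1165],[0.242,0.079,0.546],1],[[0.2435,-0.0232,-0.1275],[0.262,0.086,0.598],1],[[0.2616,-0.0248,-0.137],[0.28,0.092,0.644],1]]}}

```text
time_s: 7.25
tcp_pos: [0.3947, -0.268, 0.2315]
eef_rot: [180.0, 20.7, -158.8]
contact_force: [-0.0, -0.3, -4.7]
gripper_width: 0.0433
```

Call:
{"name": "step_arm", "arguments": {"increments": [[[0.0111,-0.0118,-0.0046],[0.014,0.005,0.037],1],[[0.0193,-0.0206,-0.0081],[0.024,0.01,0.065],1],[[0.0245,-0.0262,-0.0103],[0.031,0.012,0.082],1],[[0.0263,-0.0281,-0.011],[0.033,0.013,0.089],1],[[0.0263,-0.0281,-0.011],[0.033,0.013,0.089],1]]}}

```text
time_s: 7.75
tcp_pos: [0.3802, -0.3034, 0.2323]
eef_rot: [180.0, 20.0, -164.0]
contact_force: [-0.7, 0.3, -4.6]
gripper_width: 0.0435
```

Run:
```python
from h import *
st(); B=([.375,-.305,.25],16,20)
print(inc(*pose(*B)))
snap('wrist','wrist4'); snap('scene','scene2');snap('side','side3')
def G(pitch,mz=.082,mx=-.035):
    y,t=np.radians([16,pitch]);a=np.array([np.cos(t)*np.cos(y),np.cos(t)*np.sin(y),np.sin(t)])
    M=np.array([.502+mx*np.cos(y),-.2695+mx*np.sin(y),mz]); return M-.085*a
print(G(0),G(-20))
C=(G(0),16,0)
plan(B,C,18,frm=True)
```

```text
7.75 [ 0.3802 -0.3034  0.2323] [ 179.96   19.96 -164.03] q [-27.3  -3.1 -23.4 -16.4 -56.  -39.1] F [-0.7  0.3 -4.6] M [-0.387  1.516  0.036] w 0.0435
(array([-0.0009, -0.0001,  0.0003]), array([ 0.0005, -0.0006, -0.0005]))
[ 0.3866486  -0.30257648  0.082     ] [ 0.39157615 -0.30116353  0.11107171]
[[[-0.0001, -0.0003, 0.0015], [0.001, 0.002, 0.0], 1], [[0.0013, -0.0003, 0.0057], [0.001, 0.011, 0.0], 1], [[0.0034, -0.0004, 0.0121], [0.001, 0.025, 0.0], 1], [[0.0061, -0.0004, 0.0205], [0.001, 0.043, 0.0], 1], [[0.0094, -0.0005, 0.0306], [0.001, 0.065, 0.0], 1], [[0.0131, -0.0006, 0.042], [0.001, 0.09, 0.0], 1], [[0.0172, -0.0006, 0.0544], [0.001, 0.117, 0.001], 1], [[0.0214, -0.0007, 0.0674], [0.001, 0.145, 0.001], 1], [[0.0258, -0.0008, 0.0808], [0.001, 0.174, 0.001], 1], [[0.0302, -0.0009, 0.0941], [0.001, 0.203, 0.001], 1]]
[[[0.0016, -0.0001, 0.0136], [0.0, 0.028, 0.0], 1], [[0.003, -0.0001, 0.0265], [-0.0, 0.055, 0.0], 1], [[0.0044, -0.0002, 0.0383], [-0.0, 0.08, -0.0], 1], [[0.0056, -0.0003, 0.0487], [-0.0, 0.102, -0.0], 1], [[0.0066, -0.0003, 0.0575], [0.0, 0.12, 0.0], 1], [[0.0073, -0.0003, 0.0641], [0.0, 0.134, 0.0], 1], [[0.0078, -0.0004, 0.0683], [-0.0, 0.142, 0.0], 1], [[0.008, -0.0004, 0.0698], [-0.0, 0.146, -0.0], 1]]
```

View pics/wrist4.png

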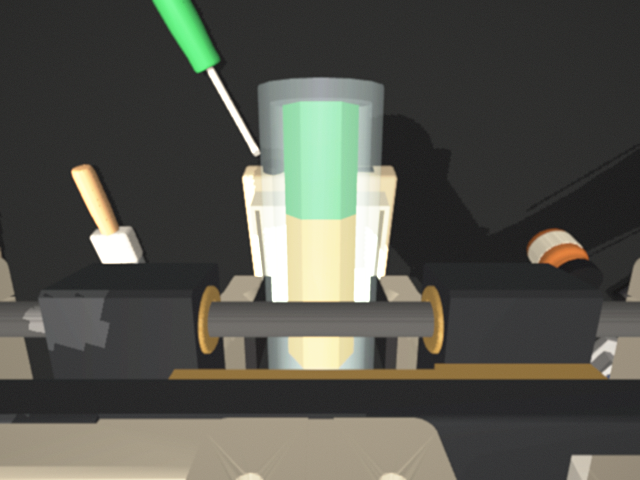

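View pics/scene2.png

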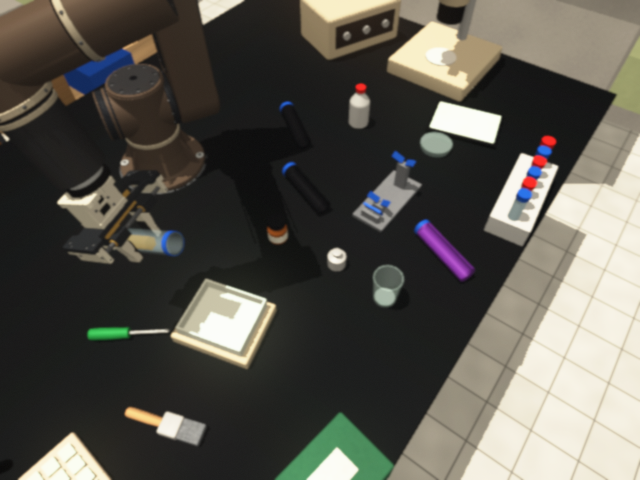

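View pics/side3.png

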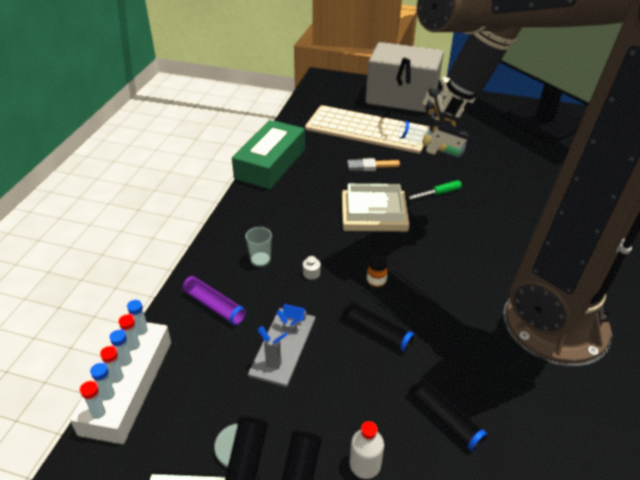

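Call:
{"name": "step_arm", "arguments": {"increments": [[[0,0,0.0015],[0.0,0.002,0.0],1],[[0.0015,-0.0003,0.0057],[0.0,0.011,0.0],1],[[0.0035,-0.0003,0.012],[0.0,0.025,0.0],1],[[0.006,-0.0004,0.0205],[0.0,0.043,0.0],1],[[0.0094,-0.0004,0.0306],[0.0,0.065,0.0],1],[[0.013,-0.0004,0.042],[0.0,0.09,0.0],1],[[0.017,-0.0005,0.0544],[0.0,0.117,0.0],1],[[0.0214,-0.0006,0.0674],[0.0,0.145,0.0],1],[[0.0258,-0.0007,0.081],[0.0,0.174,0.0],1],[[0.0302,-0.0008,0.094],[0.0,0.203,0.0],1]]}}

```text
time_s: 8.9
tcp_pos: [0.3842, -0.303, 0.1322]
eef_rot: [180.0, 8.2, -164.0]
contact_force: [-0.0, 0.0, -4.5]
gripper_width: 0.0432
```

Call:
{"name": "step_arm", "arguments": {"increments": [[[0.0016,0,0.0136],[0.0,0.028,0.0],1],[[0.003,0,0.0265],[0,0.055,0.0],1],[[0.0044,0,0.0383],[0,0.08,0],1],[[0.0056,0,0.0487],[0,0.102,0],1],[[0.0066,0,0.0575],[0.0,0.12,0.0],1],[[0.0073,0,0.0641],[0.0,0.134,0.0],1],[[0.0078,0,0.0683],[0,0.142,0.0],1],[[0.008,0,0.0698],[0,0.146,0],1],[[0.008,0,0.0698],[0,0.146,0],1]]}}

```text
time_s: 9.8
tcp_pos: [0.3863, -0.3026, 0.0634]
eef_rot: [180.0, -0.0, -164.0]
contact_force: [0.1, 0.1, -4.2]
gripper_width: 0.0432
```

```bash
cat >> h.py <<'E'
def Gp(pitch,mz=.082,mx=-.035):
    y,t=np.radians([16,pitch]);a=np.array([np.cos(t)*np.cos(y),np.cos(t)*np.sin(y),np.sin(t)])
    M=np.array([.502+mx*np.cos(y),-.2695+mx*np.sin(y),mz]); return M-.085*a
E
python3 - <<'E'
from h import *
st(); print(inc(*pose(Gp(0),16,0)))
snap('wrist','wrist5'); snap('scene','scene3');d=snap('side','side4')
def z(t,x0,y0,x1,y1,f):
    im=load(t)['img'][y0:y1,x0:x1,::-1]; return cv2.resize(im,None,fx=f,fy=f)
a=z('scene3',80,220,280,370,2);b=z('side4',310,130,510,280,2)
cv2.imwrite('pics/j1.png',np.hstack([a,b]))
# rotate steps: rel to pose pitch 0
for q in [-6,-10]:
    print(q,inc(*pose(Gp(q),16,q),*pose(Gp(0),16,0)))
print(inc(*pose(Gp(-12),16,-12),*pose(Gp(-10),16,-10)))
E
```

```text
9.8 [ 0.3863 -0.3026  0.0634] [ 1.7997e+02 -4.0000e-02 -1.6399e+02] q [-15.1  13.4 -34.2  -0.  -42.4 -58.9] F [ 0.1  0.1 -4.2] M [ 0.01  -0.052 -0.008] w 0.0432
(array([-0.0003, -0.0001,  0.0002]), array([ 0.0004, -0.0006,  0.0001]))
-6 (array([ 0.0015,  0.    , -0.009 ]), array([0.    , 0.1047, 0.    ]))
-10 (array([ 0.002,  0.   , -0.015]), array([-0.    ,  0.1745,  0.    ]))
(array([ 0.0006,  0.    , -0.003 ]), array([ 0.    ,  0.0349, -0.    ]))
```

View pics/j1.png

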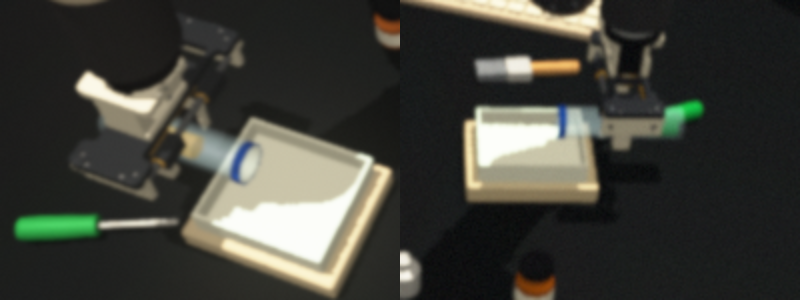

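View pics/wrist5.png

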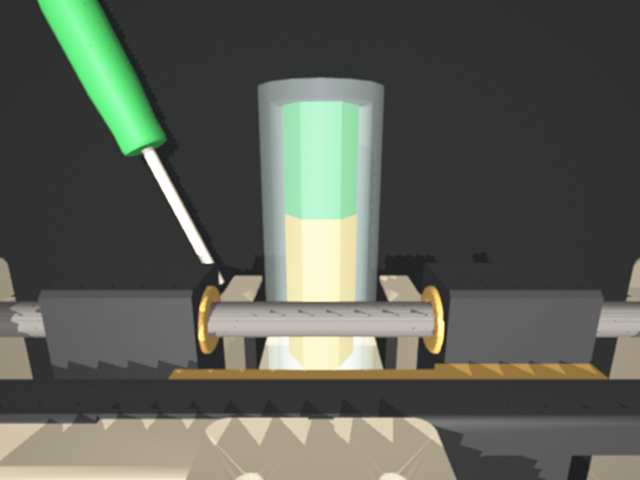

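Call:
{"name": "step_arm", "arguments": {"increments": [[[0,0,-0.001],[0,0.01,0],1],[[0.0003,0,-0.0025],[0,0.03,0],1],[[0.0006,0,-0.0045],[0,0.05,0],1],[[0.001,0,-0.0065],[0,0.075,0],1],[[0.0013,0,-0.0085],[0,0.1,0],1],[[0.0016,0,-0.011],[0,0.125,0],1],[[0.0018,0,-0.013],[0,0.15,0],1],[[0.002,0,-0.0143],[0,0.165,0],1],[[0.002,0,-0.015],[0,0.1745,0],1],[[0.002,0,-0.015],[0,0.1745,0],1]]}}

```text
time_s: 10.95
tcp_pos: [0.3845, -0.303, 0.0783]
eef_rot: [180.0, -10.1, -164.0]
contact_force: [-0.0, -0.0, -4.1]
gripper_width: 0.0434
```

```bash
cat > w.py <<'E'
from h import *
import sys
t=sys.argv[1]; q=float(sys.argv[2]); st(); print('dev',inc(*pose(Gp(q),16,q)))
d=snap('wrist',t+'w'); im=d['img']
s=snap('scene',t+'s')
hsv=cv2.cvtColor(im,cv2.COLOR_RGB2HSV)[:,300:340].astype(int)
h=np.median(hsv[:,:,0],1); sat=np.median(hsv[:,:,1],1)
g=np.where((h>55)&(h<90)&(sat>25))[0]; y=np.where((h>10)&(h<40)&(sat>15))[0]; y=y[y<362]; g=g[g<362]
print('green rows',g.min() if len(g) else None,g.max() if len(g) else None,'yellow',y.min() if len(y) else None,y.max() if len(y) else None)
a=cv2.resize(im[40:400,200:440,::-1],(400,600)); b=cv2.resize(s['img'][230:380,90:290,::-1],(400,300))
side=snap('side',t+'d'); c=cv2.resize(side['img'][130:250,330:490,::-1],(400,300))
cv2.imwrite(f'pics/{t}.png',np.hstack([a,np.vstack([b,c])]))
E
python3 w.py a10 -10
python3 - <<'E'
from h import *
print(inc(*pose(Gp(-13),16,-13),*pose(Gp(-10),16,-10)),inc(*pose(Gp(-17),16,-17),*pose(Gp(-15),16,-15)))
E
```

```text
10.95 [ 0.3845 -0.303   0.0783] [ 179.96  -10.07 -163.97] q [-11.4  16.  -31.1   5.8 -52.  -66.5] F [-0.  -0.  -4.1] M [ 0.201 -0.875 -0.028] w 0.0434
dev (array([-0.0002, -0.0002,  0.    ]), array([ 0.0006, -0.0012,  0.0006]))
green rows 101 218 yellow 220 361
(array([ 0.0009, -0.    , -0.0045]), array([ 0.    ,  0.0524, -0.    ])) (array([ 0.0006,  0.    , -0.003 ]), array([-0.    ,  0.0349,  0.    ]))
```

View pics/a10.png

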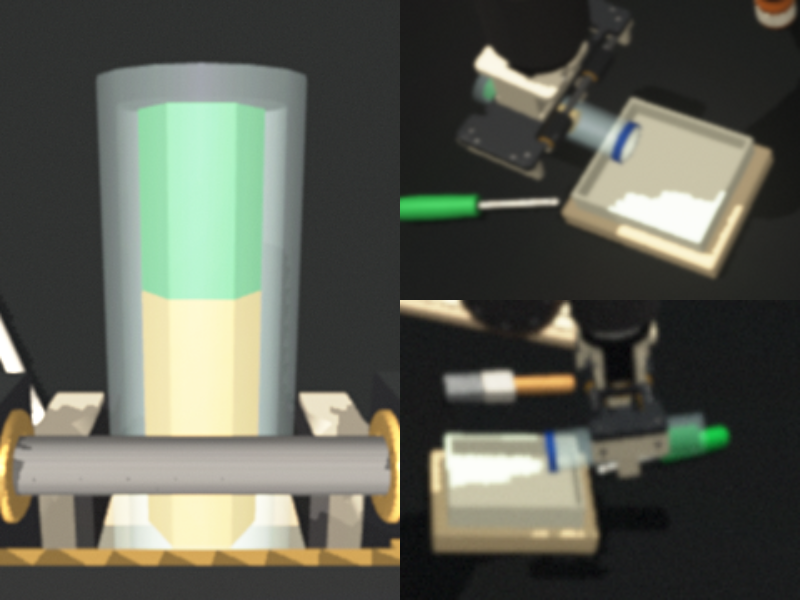

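Call:
{"name": "step_arm", "arguments": {"increments": [[[0.0002,0,-0.0008],[0,0.009,0],1],[[0.0003,0,-0.0015],[0,0.018,0],1],[[0.0005,0,-0.0023],[0,0.026,0],1],[[0.0006,0,-0.003],[0,0.035,0],1],[[0.0006,0,-0.003],[0,0.035,0],1],[[0.0006,0,-0.003],[0,0.035,0],1]]}}

```text
time_s: 11.7
tcp_pos: [0.3844, -0.303, 0.0814]
eef_rot: [180.0, -12.0, -164.0]
contact_force: [0.0, 0.6, -3.8]
gripper_width: 0.0434
```

```bash
python3 w.py a12 -12
```

```text
11.7 [ 0.3844 -0.303   0.0814] [ 179.96  -12.05 -163.97] q [-10.8  16.7 -30.4   6.6 -54.  -67.6] F [ 0.   0.6 -3.8] M [ 0.278 -0.989  0.004] w 0.0434
dev (array([-0.0003, -0.0002,  0.    ]), array([ 0.0006, -0.0008,  0.0004]))
green rows 101 218 yellow 220 361
```

Call:
{"name": "step_arm", "arguments": {"increments": [[[0.0002,0,-0.0008],[0,0.009,0],1],[[0.0003,0,-0.0015],[0,0.018,0],1],[[0.0005,0,-0.0023],[0,0.026,0],1],[[0.0006,0,-0.003],[0,0.035,0],1],[[0.0006,0,-0.003],[0,0.035,0],1],[[0.0006,0,-0.003],[0,0.035,0],1]]}}

```text
time_s: 12.45
tcp_pos: [0.3844, -0.303, 0.0844]
eef_rot: [180.0, -14.1, -164.0]
contact_force: [-0.3, -0.1, -4.3]
gripper_width: 0.0437
```

```bash
python3 w.py a14 -14
```

```text
12.45 [ 0.3844 -0.303   0.0844] [ 179.96  -14.05 -163.98] q [-10.2  17.4 -29.5   7.4 -56.  -68.7] F [-0.3 -0.1 -4.3] M [ 0.305 -1.187 -0.034] w 0.0437
dev (array([-0.0003, -0.0002,  0.    ]), array([ 0.0006, -0.0009,  0.0004]))
green rows 101 219 yellow 220 361
```

Call:
{"name": "step_arm", "arguments": {"increments": [[[0.0002,0,-0.0008],[0,0.009,0],1],[[0.0003,0,-0.0015],[0,0.018,0],1],[[0.0005,0,-0.0023],[0,0.026,0],1],[[0.0006,0,-0.003],[0,0.035,0],1],[[0.0006,0,-0.003],[0,0.035,0],1],[[0.0006,0,-0.003],[0,0.035,0],1]]}}

```text
time_s: 13.2
tcp_pos: [0.3845, -0.303, 0.0875]
eef_rot: [180.0, -16.1, -164.0]
contact_force: [0.3, 0.1, -4.2]
gripper_width: 0.0434
```

```bash
python3 w.py a16 -16
```

```text
13.2 [ 0.3845 -0.303   0.0875] [ 179.96  -16.06 -163.98] q [ -9.6  18.1 -28.7   8.1 -58.  -69.6] F [ 0.3  0.1 -4.2] M [ 3.350e-01 -1.294e+00  1.000e-03] w 0.0434
dev (array([-0.0003, -0.0002,  0.    ]), array([ 0.0006, -0.0011,  0.0004]))
green rows 101 219 yellow 221 361
```

Call:
{"name": "step_arm", "arguments": {"increments": [[[0.0002,0,-0.0008],[0,0.009,0],1],[[0.0003,0,-0.0015],[0,0.018,0],1],[[0.0005,0,-0.0023],[0,0.026,0],1],[[0.0006,0,-0.003],[0,0.035,0],1],[[0.0006,0,-0.003],[0,0.035,0],1],[[0.0006,0,-0.003],[0,0.035,0],1]]}}

```text
time_s: 13.95
tcp_pos: [0.3848, -0.3029, 0.0905]
eef_rot: [180.0, -18.1, -164.0]
contact_force: [-1.0, -0.1, -3.5]
gripper_width: 0.0435
```

```bash
python3 w.py a18 -18
```

```text
13.95 [ 0.3848 -0.3029  0.0905] [ 179.96  -18.07 -163.97] q [ -9.   18.9 -27.8   8.7 -60.  -70.4] F [-1.  -0.1 -3.5] M [ 0.445 -1.5    0.014] w 0.0435
dev (array([-0.0003, -0.0002,  0.0001]), array([ 0.0005, -0.0012,  0.0004]))
green rows 102 221 yellow 228 361
```

Call:
{"name": "step_arm", "arguments": {"increments": [[[0,0,0],[0,0,0],1],[[0,0,0],[0,0,0],1],[[0,0,0],[0,0,0],1]]}}

```text
time_s: 14.4
tcp_pos: [0.3846, -0.303, 0.0907]
eef_rot: [180.0, -18.1, -164.0]
contact_force: [-0.1, 0.1, -3.6]
gripper_width: 0.0435
```

```bash
python3 w.py b1 -18
```

```text
14.4 [ 0.3846 -0.303   0.0907] [ 179.97  -18.06 -163.98] q [ -9.   18.9 -27.8   8.7 -60.  -70.4] F [-0.1  0.1 -3.6] M [ 0.379 -1.318 -0.03 ] w 0.0435
dev (array([-0.0005, -0.0001,  0.0001]), array([ 0.0005, -0.0011,  0.0003]))
green rows 102 221 yellow 303 361
```

View pics/b1.png

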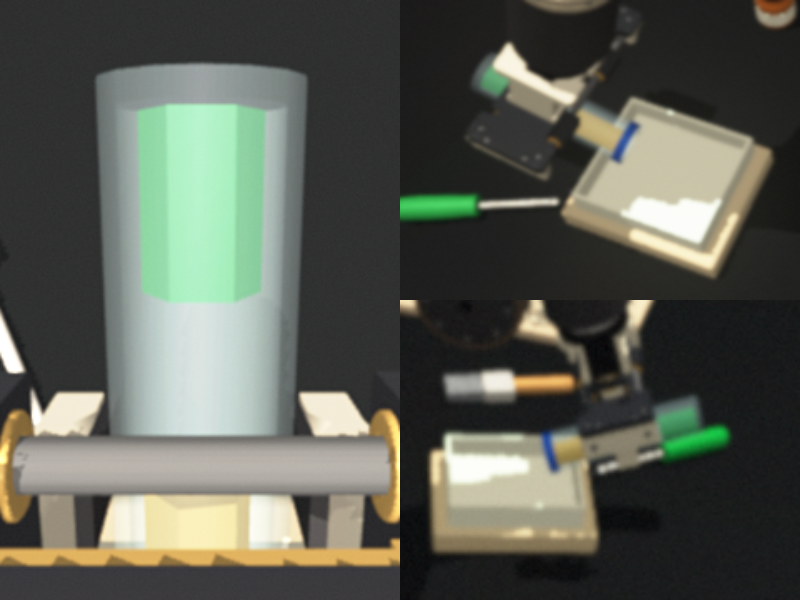

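Call:
{"name": "step_arm", "arguments": {"increments": [[[0,0,0],[0,0,0],1],[[0,0,0],[0,0,0],1],[[0,0,0],[0,0,0],1],[[0,0,0],[0,0,0],1]]}}

```text
time_s: 14.95
tcp_pos: [0.3847, -0.303, 0.0908]
eef_rot: [180.0, -18.1, -164.0]
contact_force: [-0.4, -0.3, -1.8]
gripper_width: 0.0436
```

```bash
python3 w.py b2 -18
```

```text
14.95 [ 0.3847 -0.303   0.0908] [ 179.97  -18.06 -163.98] q [ -9.   18.9 -27.8   8.7 -60.  -70.4] F [-0.4 -0.3 -1.8] M [ 0.327 -1.132  0.03 ] w 0.0436
dev (array([-0.0004, -0.0001,  0.0003]), array([ 0.0003, -0.001 ,  0.0003]))
green rows 102 221 yellow 306 336
```

View pics/b2.png

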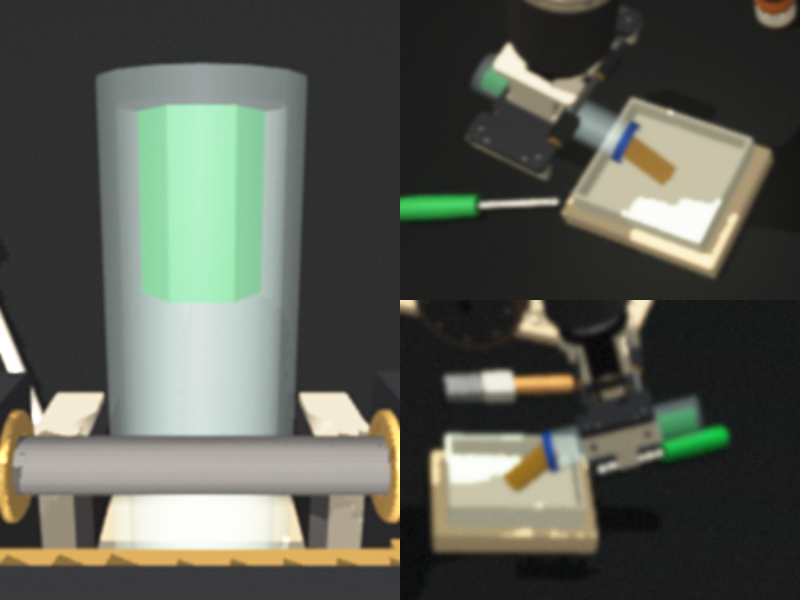

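Force is down by about 2 N and the bar is leaving the mouth. I'll hold a little longer.

Call:
{"name": "step_arm", "arguments": {"increments": [[[0,0,0],[0,0,0],1],[[0,0,0],[0,0,0],1],[[0,0,0],[0,0,0],1],[[0,0,0],[0,0,0],1]]}}

```text
time_s: 15.5
tcp_pos: [0.3847, -0.303, 0.0906]
eef_rot: [180.0, -18.1, -164.0]
contact_force: [-0.3, 0.6, -2.1]
gripper_width: 0.0437
```

```bash
python3 w.py b3 -18
```

```text
15.5 [ 0.3847 -0.303   0.0906] [ 179.97  -18.06 -163.98] q [ -9.   18.9 -27.8   8.7 -60.  -70.4] F [-0.3  0.6 -2.1] M [ 0.254 -1.076  0.052] w 0.0437
dev (array([-0.0004, -0.0001,  0.0001]), array([ 0.0005, -0.0011,  0.0003]))
green rows 102 221 yellow 303 336
```

View pics/b3.png

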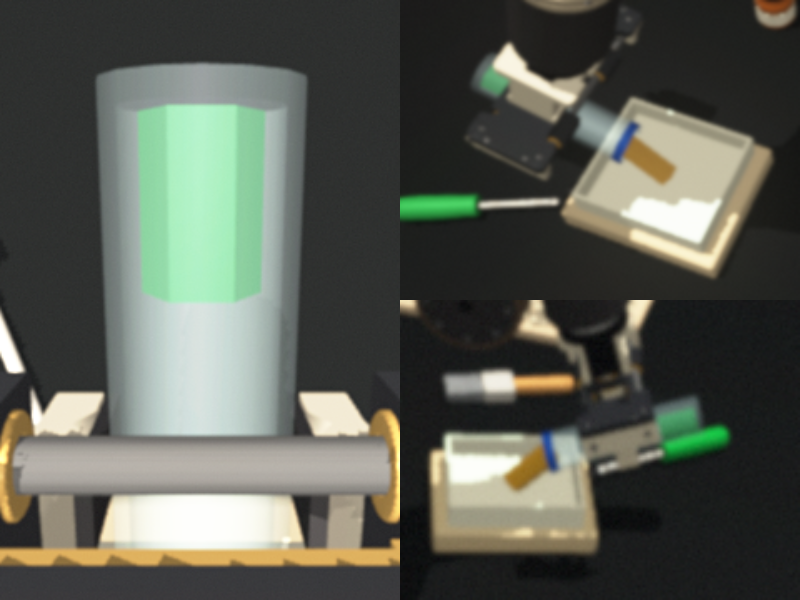

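Call:
{"name": "step_arm", "arguments": {"increments": [[[0.001,0,0],[0,0,0],1],[[0.003,0,0],[0,0,0],1],[[0.006,0,0],[0,0,0],1],[[0.01,0,0],[0,0,0],1],[[0.014,0,0],[0,0,0],1],[[0.018,0,0],[0,0,0],1],[[0.021,0,0],[0,0,0],1],[[0.023,0,0],[0,0,0],1],[[0.024,0,0],[0,0,0],1]]}}

```text
time_s: 16.55
tcp_pos: [0.3628, -0.3094, 0.0982]
eef_rot: [180.0, -18.0, -164.0]
contact_force: [0.3, -0.2, -1.5]
gripper_width: 0.0435
```

```bash
python3 w.py b4 -18
```

```text
16.55 [ 0.3628 -0.3094  0.0982] [ 179.98  -18.04 -163.99] q [-10.1  17.  -29.6   9.  -60.  -69.5] F [ 0.3 -0.2 -1.5] M [ 0.335 -1.227 -0.005] w 0.0435
dev (array([-0.0245, -0.0001,  0.0003]), array([ 0.0003, -0.0006,  0.0002]))
green rows 105 223 yellow 306 333
```

View pics/b4.png

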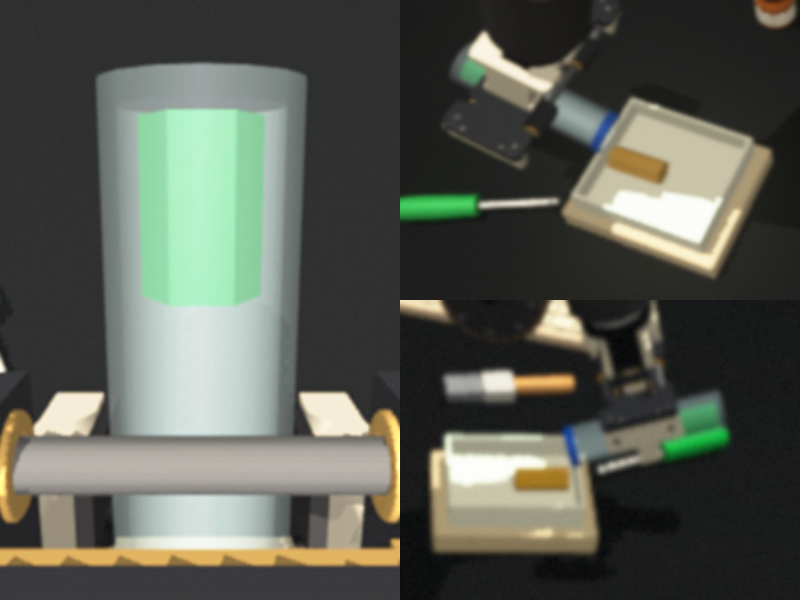

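Run:
```python
from h import *
y,t=np.radians([16,-18]);a=np.array([np.cos(t)*np.cos(y),np.cos(t)*np.sin(y),np.sin(t)])
A=(Gp(-18)-.024*a,16,-18);B=([.365,-.308,.25],16,20);C=([.5948,.18,.2355],89.1,30)
print(inc(*pose(*A)))
plan(A,B,16); print(); plan(B,C,24)
```

```text
(array([-0.0003, -0.0001,  0.0002]), array([ 0.0004, -0.0008,  0.0003]))
[[[0.0004, 0.0, -0.0014], [0.0, -0.007, -0.0], 1], [[0.0014, 0.0, -0.0054], [0.0, -0.028, -0.0], 1], [[0.003, 0.0001, -0.0117], [0.0, -0.061, -0.0], 1], [[0.0051, 0.0001, -0.0199], [-0.0, -0.104, -0.0], 1], [[0.0075, 0.0002, -0.0296], [-0.0, -0.154, -0.0], 1], [[0.0103, 0.0002, -0.0405], [-0.0, -0.21, -0.0], 1], [[0.0133, 0.0003, -0.0522], [-0.0, -0.27, 0.0], 1], [[0.0164, 0.0004, -0.0643], [-0.0, -0.332, -0.0], 1], [[0.0195, 0.0004, -0.0766], [-0.0, -0.394, -0.0], 1], [[0.0225, 0.0005, -0.0885], [-0.0, -0.453, -0.0], 1]]
[[[-0.0023, 0.0001, -0.0113], [0.0, -0.056, -0.0], 1], [[-0.0044, 0.0001, -0.0215], [-0.0, -0.106, -0.0], 1], [[-0.0062, 0.0002, -0.0301], [0.0, -0.149, -0.0], 1], [[-0.0075, 0.0002, -0.0368], [-0.0, -0.181, -0.0], 1], [[-0.0084, 0.0002, -0.0411], [-0.0, -0.202, -0.0], 1], [[-0.0087, 0.0002, -0.0427], [-0.0, -0.21, -0.0], 1]]

[[[-0.0017, 0.0021, 0.0007], [-0.002, -0.001, -0.006], 1], [[-0.0065, 0.0081, 0.0027], [-0.009, -0.003, -0.024], 1], [[-0.0143, 0.0178, 0.0058], [-0.019, -0.008, -0.051],
[... 513 characters left out ...]
144], 1], [[-0.085, 0.0384, 0.0401], [-0.099, -0.032, -0.216], 1], [[-0.1129, 0.0511, 0.0533], [-0.134, -0.043, -0.286], 1], [[-0.14, 0.0634, 0.0661], [-0.168, -0.053, -0.355], 1], [[-0.1659, 0.0753, 0.0783], [-0.201, -0.062, -0.42], 1], [[-0.1902, 0.0864, 0.0897], [-0.233, -0.071, -0.48], 1], [[-0.2125, 0.0966, 0.1002], [-0.262, -0.079, -0.536], 1], [[-0.2324, 0.1057, 0.1096], [-0.29, -0.086, -0.585], 1], [[-0.2495, 0.1136, 0.1177], [-0.313, -0.092, -0.628], 1]]
[[[-0.0137, -0.0051, 0.0081], [-0.02, -0.005, -0.035], 1], [[-0.024, -0.0089, 0.0142], [-0.034, -0.01, -0.06], 1], [[-0.0304, -0.0112, 0.0181], [-0.044, -0.012, -0.077], 1], [[-0.0327, -0.0121, 0.0194], [-0.047, -0.013, -0.082], 1]]
```

Call:
{"name": "step_arm", "arguments": {"increments": [[[0.0004,0,-0.0014],[0,-0.007,0],1],[[0.0014,0,-0.0054],[0,-0.028,0],1],[[0.003,0,-0.0117],[0,-0.061,0],1],[[0.0051,0,-0.02],[0,-0.104,0],1],[[0.0075,0,-0.0296],[0,-0.154,0],1],[[0.0103,0,-0.0405],[0,-0.21,0],1],[[0.0133,0,-0.0522],[0,-0.27,0],1],[[0.0164,0,-0.0643],[0,-0.332,0],1],[[0.0195,0,-0.0766],[0,-0.394,0],1],[[0.0225,0,-0.0885],[0,-0.453,0],1]]}}

```text
time_s: 17.7
tcp_pos: [0.3684, -0.3076, 0.1908]
eef_rot: [-179.9, 8.2, -164.0]
contact_force: [-0.4, -0.5, -1.3]
gripper_width: 0.0433
```

Call:
{"name": "step_arm", "arguments": {"increments": [[[-0.0023,0,-0.0113],[0,-0.056,0],1],[[-0.0044,0,-0.0215],[0,-0.106,0],1],[[-0.0062,0,-0.03],[0,-0.149,0],1],[[-0.0075,0,-0.0368],[0,-0.181,0],1],[[-0.0084,0,-0.0411],[0,-0.202,0],1],[[-0.0087,0,-0.0427],[0,-0.21,0],1],[[-0.0087,0,-0.0427],[0,-0.21,0],1]]}}

```text
time_s: 18.4
tcp_pos: [0.3709, -0.3071, 0.233]
eef_rot: [180.0, 20.0, -164.0]
contact_force: [0.7, -0.3, -2.7]
gripper_width: 0.0431
```

```bash
python3 w.py b5 20; python3 -c "
from h import *
print(inc(*pose([.365,-.308,.25],16,20)))"
```

```text
18.4 [ 0.3709 -0.3071  0.233 ] [ 180.     19.96 -164.03] q [-28.4  -3.5 -23.6 -16.6 -56.5 -38. ] F [ 0.7 -0.3 -2.7] M [-0.363  1.215 -0.032] w 0.0431
dev (array([ 0.0413, -0.    ,  0.1954]), array([-0.0001, -0.0007, -0.0004]))
green rows 103 221 yellow 307 334
(array([-0.0002,  0.0005,  0.    ]), array([ 0.0011, -0.0021,  0.0001]))
```

View pics/b5.png

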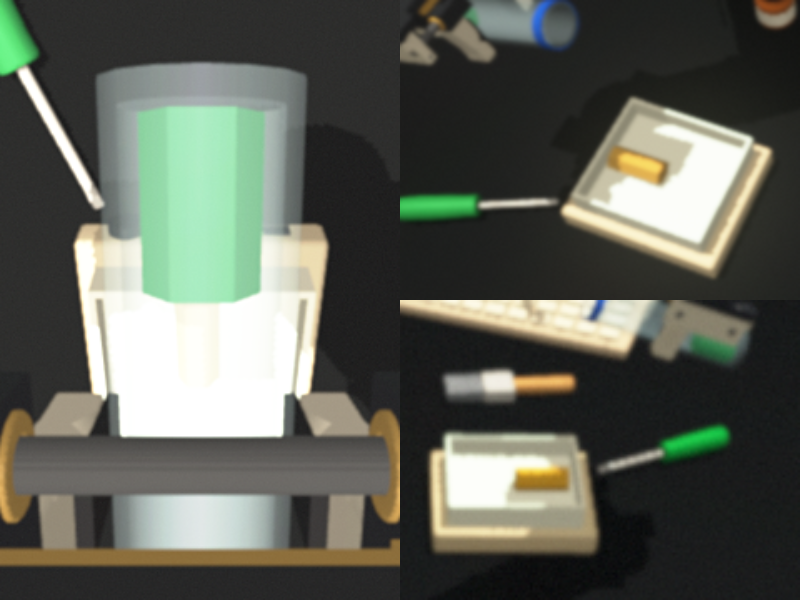

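Call:
{"name": "step_arm", "arguments": {"increments": [[[-0.0017,0.0021,0.0007],[-0.002,-0.001,-0.006],1],[[-0.0065,0.0081,0.0027],[-0.009,-0.003,-0.024],1],[[-0.0143,0.0178,0.0058],[-0.019,-0.008,-0.051],1],[[-0.0246,0.0307,0.01],[-0.033,-0.013,-0.089],1],[[-0.0372,0.0465,0.0151],[-0.05,-0.02,-0.134],1],[[-0.0518,0.0648,0.0211],[-0.071,-0.027,-0.186],1],[[-0.0681,0.0852,0.0277],[-0.094,-0.036,-0.245],1],[[-0.0858,0.1075,0.0349],[-0.12,-0.045,-0.308],1],[[-0.1046,0.1313,0.0425],[-0.148,-0.054,-0.375],1],[[-0.1242,0.1561,0.0505],[-0.179,-0.064,-0.445],1]]}}

```text
time_s: 19.55
tcp_pos: [0.4573, -0.1179, 0.2277]
eef_rot: [179.9, 23.7, -136.3]
contact_force: [1.1, -0.3, -1.6]
gripper_width: 0.0436
```

Call:
{"name": "step_arm", "arguments": {"increments": [[[-0.0281,0.0126,0.0133],[-0.032,-0.011,-0.072],1],[[-0.0566,0.0255,0.0267],[-0.065,-0.022,-0.144],1],[[-0.085,0.0384,0.0401],[-0.099,-0.032,-0.216],1],[[-0.1129,0.0511,0.0533],[-0.134,-0.043,-0.286],1],[[-0.14,0.0634,0.0661],[-0.168,-0.053,-0.355],1],[[-0.1659,0.0753,0.0783],[-0.201,-0.062,-0.42],1],[[-0.1902,0.0864,0.0897],[-0.233,-0.071,-0.48],1],[[-0.2125,0.0966,0.1002],[-0.262,-0.079,-0.536],1],[[-0.2324,0.1057,0.1096],[-0.29,-0.086,-0.585],1],[[-0.2495,0.1136,0.1177],[-0.313,-0.092,-0.628],1]]}}

```text
time_s: 20.55
tcp_pos: [0.5789, 0.1546, 0.2198]
eef_rot: [179.9, 29.3, -96.1]
contact_force: [0.4, 0.1, -1.5]
gripper_width: 0.0435
```

Call:
{"name": "step_arm", "arguments": {"increments": [[[-0.0137,-0.0051,0.0081],[-0.02,-0.005,-0.035],1],[[-0.024,-0.0089,0.0142],[-0.034,-0.01,-0.06],1],[[-0.0304,-0.0112,0.0181],[-0.044,-0.012,-0.077],1],[[-0.0327,-0.0121,0.0194],[-0.047,-0.013,-0.082],1],[[-0.0327,-0.0121,0.0194],[-0.047,-0.013,-0.082],1],[[-0.0327,-0.0121,0.0194],[-0.047,-0.013,-0.082],1]]}}

```text
time_s: 21.15
tcp_pos: [0.5949, 0.1882, 0.2195]
eef_rot: [179.9, 30.0, -91.0]
contact_force: [-0.8, -0.2, -2.5]
gripper_width: 0.0437
```

Run:
```python
from h import *
st(); print(inc(*pose([.5948,.18,.2355],89.1,30)))
snap('wrist','w7'); snap('side','side7')
# target: grasp-time TCP pose, backed off
cR=R.from_euler('xyz',[179.95,30,-90.9],degrees=True).as_matrix()
g=np.array([.5947,.2606,.0756])
for b,m in [(.03,.004),(.0,.003)]:
    print(inc(g-cR[:,2]*b-cR[:,0]*m,cR))
```

```text
21.15 [0.5949 0.1882 0.2195] [179.88  30.   -91.01] q [ 16.   15.   -2.2 -31.4 -66.8  -5.8] F [-0.8 -0.2 -2.5] M [-1.932  0.084  0.007] w 0.0437
(array([-0.0009, -0.    ,  0.0008]), array([ 0.0011,  0.0001, -0.0016]))
(array([0.0053, 0.0012, 0.131 ]), array([-0.    ,  0.0001, -0.0017]))
(array([0.0063, 0.0012, 0.161 ]), array([-0.    ,  0.0001, -0.0017]))
```

View pics/w7.png

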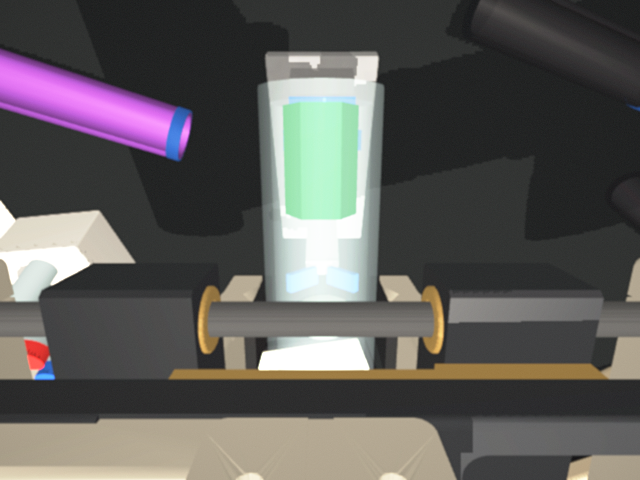

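View pics/side7.png

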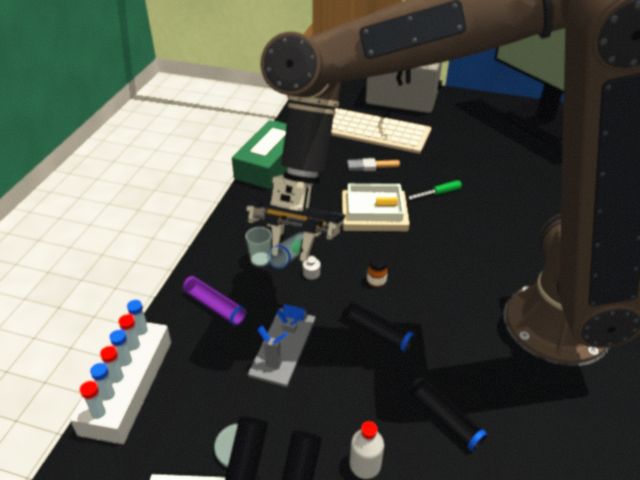

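Call:
{"name": "step_arm", "arguments": {"increments": [[[0.0005,0.0002,0.004],[0,0,0],1],[[0.001,0.0004,0.015],[0,0,0],1],[[0.002,0.0006,0.033],[0,0,0],1],[[0.003,0.0008,0.055],[0,0,0],1],[[0.004,0.001,0.078],[0,0,-0.001],1],[[0.005,0.0012,0.1],[0,0,-0.0017],1],[[0.0055,0.0012,0.118],[0,0,-0.0017],1],[[0.0055,0.0012,0.13],[0,0,-0.0017],1],[[0.0055,0.0012,0.135],[0,0,-0.0017],1],[[0.0055,0.0012,0.135],[0,0,-0.0017],1]]}}

```text
time_s: 22.25
tcp_pos: [0.5945, 0.2517, 0.0991]
eef_rot: [179.9, 30.0, -90.9]
contact_force: [0.3, 0.7, -2.0]
gripper_width: 0.0434
```

Run:
```python
from h import *
st()
snap('wrist','w8'); snap('scene','scene8')
cR=R.from_euler('xyz',[179.95,30,-90.9],degrees=True).as_matrix()
g=np.array([.5947,.2606,.0756])
print(inc(g,cR))
im=load('scene8')['img'][130:240,330:440,::-1]; cv2.imwrite('pics/s8.png',cv2.resize(im,None,fx=5,fy=5))
```

```text
22.25 [0.5945 0.2517 0.0991] [179.88  29.99 -90.87] q [ 21.3  22.4  -7.7 -35.3 -53.4  -2.3] F [ 0.3  0.7 -2. ] M [-1.925  0.173  0.05 ] w 0.0434
(array([0.0044, 0.0006, 0.0261]), array([-0.0003,  0.0004,  0.0011]))
```

View pics/w8.png

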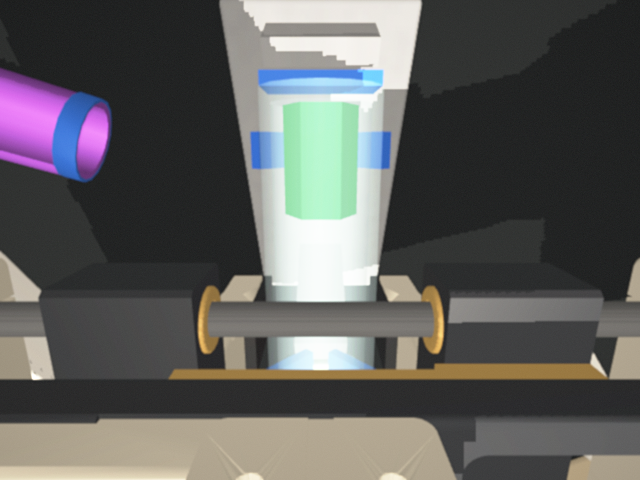

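View pics/s8.png

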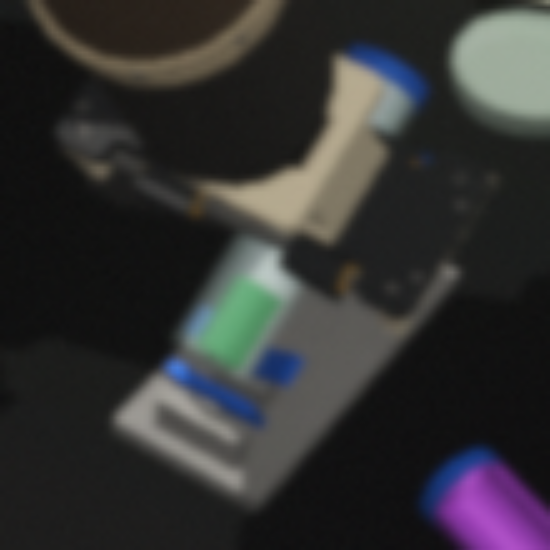

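Centred over the saddles (tube and stop both at u≈321 in the wrist view). I'll lower it, stopping about 3 mm short of the stop first.

Call:
{"name": "step_arm", "arguments": {"increments": [[[0.001,0.0006,0.005],[0,0,0],1],[[0.0015,0.0006,0.011],[0,0,0],1],[[0.0015,0.0006,0.017],[0,0,0],1],[[0.0015,0.0006,0.022],[0,0,0],1],[[0.0015,0.0006,0.0245],[0,0,0],1],[[0.0015,0.0006,0.0255],[0,0,0],1],[[0.0015,0.0006,0.0255],[0,0,0],1]]}}

```text
time_s: 23.05
tcp_pos: [0.5947, 0.2628, 0.077]
eef_rot: [180.0, 30.0, -90.8]
contact_force: [1.7, -1.0, -0.5]
gripper_width: 0.0436
```

Run:
```python
from h import *
st()
cR=R.from_euler('xyz',[179.95,30,-90.9],degrees=True).as_matrix()
print(inc(np.array([.5947,.2606,.0756]),cR))
```

```text
23.05 [0.5947 0.2628 0.077 ] [179.99  30.   -90.85] q [ 22.1  24.   -8.3 -36.3 -51.1  -1.3] F [ 1.7 -1.  -0.5] M [-2.222 -0.362 -0.246] w 0.0436
(array([ 0.0026, -0.    ,  0.0001]), array([-0.0002,  0.0001,  0.0008]))
```

Call:
{"name": "step_arm", "arguments": {"increments": [[[0.001,0,0],[0,0,0],1],[[0.002,0,0],[0,0,0],1],[[0.0026,0,0],[0,0,0],1],[[0.003,0,0],[0,0,0],1],[[0.003,0,0],[0,0,0],1]]}}

```text
time_s: 23.55
tcp_pos: [0.5946, 0.2605, 0.0757]
eef_rot: [180.0, 30.0, -90.8]
contact_force: [1.6, -0.1, 1.2]
gripper_width: 0.0437
```

Run:
```python
from h import *
st()
cR=R.from_euler('xyz',[179.95,30,-90.9],degrees=True).as_matrix()
print(inc(np.array([.5947,.2606,.0756]),cR))
snap('wrist','w9')
```

```text
23.55 [0.5946 0.2605 0.0757] [179.99  30.04 -90.84] q [ 21.9  24.1  -8.4 -36.4 -51.1  -1. ] F [ 1.6 -0.1  1.2] M [-1.223 -0.655 -0.423] w 0.0437
(array([ 0.    , -0.0001,  0.0001]), array([-0.0002,  0.0006,  0.0009]))
```

View pics/w9.png

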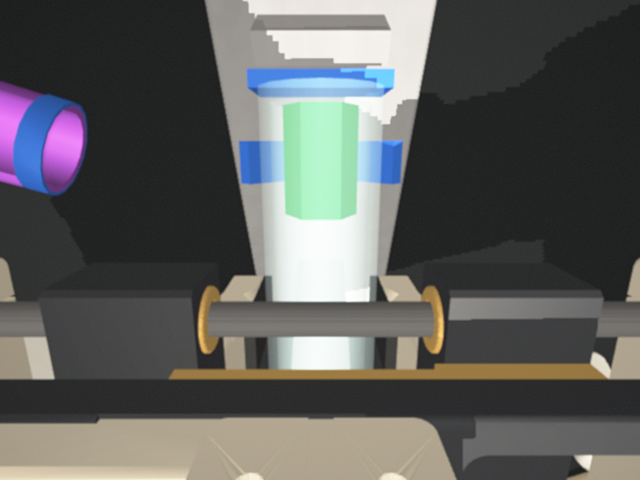

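Call:
{"name": "step_arm", "arguments": {"increments": [[[0,0,0],[0,0,0],1],[[0,0,0],[0,0,0],1]], "force": 5}}

```text
time_s: 23.8
tcp_pos: [0.5946, 0.2605, 0.0757]
eef_rot: [180.0, 30.0, -90.8]
contact_force: [4.0, 0.8, 2.3]
gripper_width: 0.0437
```

Call:
{"name": "step_arm", "arguments": {"increments": [[[0,0,0],[0,0,0],0.45],[[0,0,0],[0,0,0],0.35],[[0,0,0],[0,0,0],0.2],[[0,0,0],[0,0,0],0],[[0,0,0],[0,0,0],0],[[0,0,0],[0,0,0],0],[[0,0,0],[0,0,0],0]]}}

```text
time_s: 24.5
tcp_pos: [0.5941, 0.2604, 0.0753]
eef_rot: [179.9, 30.0, -90.9]
contact_force: [-1.1, -0.0, -0.2]
gripper_width: 0.0861
```

Run:
```python
from h import *
st(); snap('wrist','w10')
```

```text
24.5 [0.5941 0.2604 0.0753] [179.92  30.01 -90.87] q [ 21.9  24.1  -8.4 -36.4 -51.1  -1. ] F [-1.1 -0.  -0.2] M [-1.641  0.106  0.011] w 0.0861
```

View pics/w10.png

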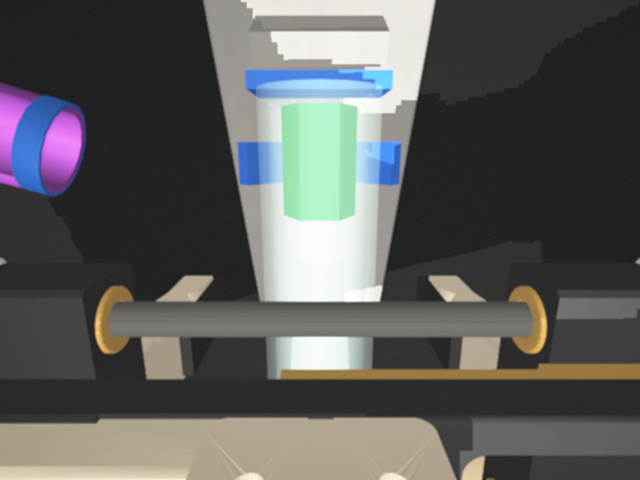

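Released. Retreat along −z tool.

Call:
{"name": "step_arm", "arguments": {"increments": [[[0,0,-0.005],[0,0,0],0],[[0,0,-0.015],[0,0,0],0],[[0,0,-0.035],[0,0,0],0],[[0,0,-0.06],[0,0,0],0],[[0,0,-0.085],[0,0,0],0],[[0,0,-0.11],[0,0,0],0],[[0,0,-0.125],[0,0,0],0],[[0,0,-0.1314],[0,0,0],0],[[0,0,-0.1314],[0,0,0],0],[[0,0,-0.1314],[0,0,0],0]]}}

```text
time_s: 25.55
tcp_pos: [0.5929, 0.1949, 0.1882]
eef_rot: [179.8, 30.0, -90.9]
contact_force: [-0.1, -0.7, -0.6]
gripper_width: 0.088
```

Run:
```python
from h import *
st(); snap('wrist','w11'); snap('scene','scene11'); snap('side','side11')
W=load('w11')
for tag in ['wrist2','w11']:
    hsv=cv2.cvtColor(load(tag)['img'],cv2.COLOR_RGB2HSV)
    m=cv2.inRange(hsv,(100,120,60),(125,255,255))
    n,l,s,c=cv2.connectedComponentsWithStats(m)
    print(tag,[(s[i].tolist(),np.round(c[i],1).tolist()) for i in range(1,n) if s[i,4]>100])
a=np.array([np.cos(np.radians(89.2))*.866,np.sin(np.radians(89.2))*.866,.5])
for d in [0,5,45,170]:
    p=np.array([.5942,.2507,.092])+(d-85)*.001*a; print(d,[np.round(proj(load(t),p),1) for t in ['wrist2','w11']])
def z(t,x0,y0,x1,y1,f):
    im=load(t)['img'][y0:y1,x0:x1,::-1]; return cv2.resize(im,None,fx=f,fy=f)
cv2.imwrite('pics/f1.png',np.hstack([z('wrist2',220,40,420,370,1.7),z('w11',220,40,420,370,1.7)]))
```

```text
25.55 [0.5929 0.1949 0.1882] [179.84  30.02 -90.91] q [ 16.5  16.5  -4.2 -32.3 -63.6  -4.2] F [-0.1 -0.7 -0.6] M [-1.648  0.181 -0.   ] w 0.088
wrist2 [([285, 111, 73, 11, 509], [323.6, 114.6]), ([150, 119, 31, 60, 837], [161.5, 147.6]), ([278, 147, 15, 22, 304], [284.8, 157.3]), ([351, 147, 13, 22, 264], [356.6, 157.4]), ([327, 337, 21, 22, 171], [340.3, 348.4]), ([294, 338, 32, 22, 251], [303.1, 349.7])]
w11 [([282, 107, 74, 11, 535], [320.6, 110.4]), ([148, 115, 31, 61, 847], [159.4, 144.4]), ([276, 143, 15, 22, 304], [283.2, 153.4]), ([349, 143, 13, 22, 263], [355.4, 153.6]), ([293, 337, 54, 21, 420], [316.5, 346.7])]
0 [array([321. , 121.1]), array([319.4, 117.1])]
5 [array([321. , 128.7]), array([319.4, 124.8])]
45 [array([321.1, 186.9]), array([319.5, 183.4])]
170 [array([321.3, 344. ]), array([319.9, 341.2])]
```

View pics/f1.png

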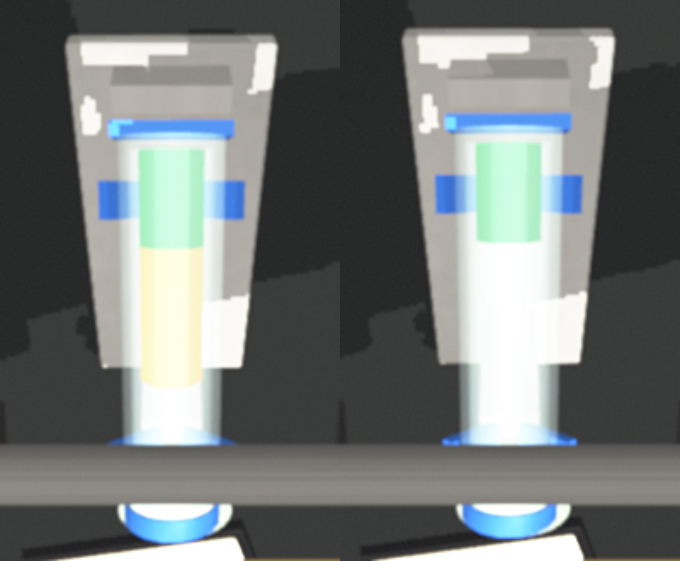

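View pics/scene11.png

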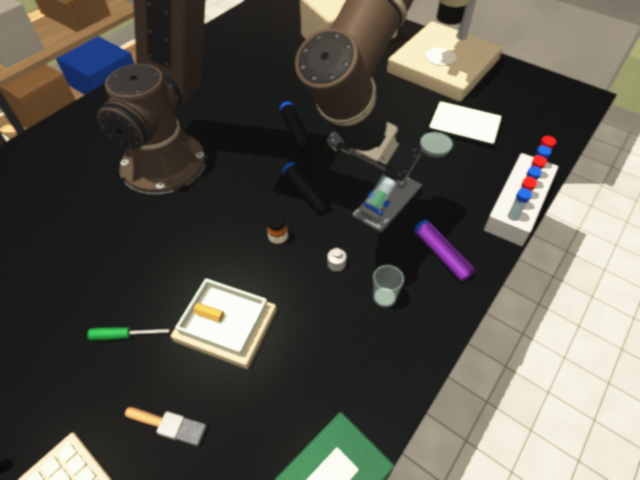

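View pics/side11.png

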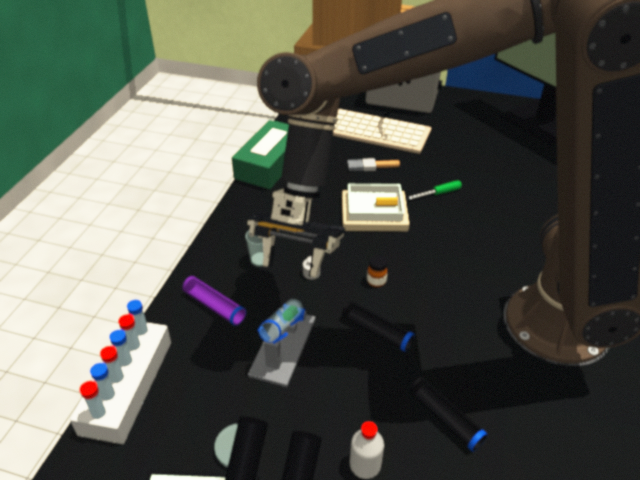

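Run:
```python
from h import *
print(r.close_job())
```

```text
the job is handed in; nothing more can be done
None
```

The job is done and handed in at about 25.7 s of the 61 s allowed. The brass bar is in the tray, and the tube is back in its cradle with the green spacer inside.

- **Grasp:** I gripped the tube across its middle at 45 N and lifted it out of the cradle. The wrist view later showed no turn in the grip.
- **Pour:** I held the mouth just above the rim, over the tray, and tipped the tube in 2° steps. The bar began to slide at about 18° below level. It ran out but stopped with its tail on the tube's lip, so I drew the tube back 24 mm along its axis and the bar dropped flat onto the tray floor. The spacer moved about 1 mm at most during the pour.
- **Return:** I laid the tube back mouth up, slid its foot against the stop, opened the gripper and backed off.

**Last checks:**
- The wrist view matches the start: the foot is at the stop, the tube sits centred in both saddles, and the spacer is at the foot end.
- The scene and side views show the bar flat inside the tray and the other things on the bench where they were.
- The gripper is clear, with no contact force beyond noise.
- None of the checks failed. One early two-view measurement put the tube mouth at 138 mm high against the stated 135 mm. I used the stated 92 mm seat height, and projecting the tube's axis from it matched the wrist picture to within about 2 pixels.

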